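# Turn the sensor plate lens side up and start the inspection

## Robot

A 6-joint arm with a two-finger parallel gripper is mounted at the origin on the work surface. World frame = base frame: x ahead of the robot, y to its left, z up, the work surface at z = 0. Lengths are in mm, angles in rad, forces in N, time in s.
With the tool pointing down it reaches from about 300 to 750 mm from the base axis. Payload 8.5 kg.
Tool frame: the origin (TCP) lies midway between the tips of the shut fingers; the grasp point (between the pads) lies 19 mm behind it; z points along the fingers, x is the direction in which the jaws open and shut, and the axes are right-handed (so a half turn about z gives the same grasp; the last joint's range is limited). The gripper opens to 88 mm and grips with 3 to 60 N. Pads are 18 mm wide; open, the fingers measure 123 mm over their backs; the gripper's body (75 mm by 187 mm) begins 45 mm behind the grasp point.
Start: joints at [0.937, 0.381, 1.297, -0, 1.464, -0.215], TCP at [223.655, 502.453, 238.748] pointing down, gripper open.
Joint ranges: [-3.11, 3.11], [-0.89, 2.33], [0.22, 2.48], [-1.42, 4.56], [0.17, 2.85], [-2.88, 2.88]. Speed limits (rad/s): [2.39, 2.39, 3.14, 3.14, 3.14, 3.14].

## Interface

Orientations are given as a unit quaternion [x, y, z, w].
In Python, from workcell import monitor, viewer, ticket gives the robot as it stands.
- The arm moves only by the tool move_arm, never from a script. Its argument "targets" is one flat list of numbers, 7 for each row, row after row: the shift along the tool's x, y, z scaled (see below), then the turn, a rotation vector about the tool's x, y, z scaled (see below), then the gripper's target within -1 to 1 (fully open at 1, half-way at 0, shut at -1). In form: [tx, ty, tz, ax, ay, az, claw, tx, ty, tz, ax, ay, az, claw, ...]. A call has 1 to 5 rows; each row shifts and turns the pose as measured when the row begins, along the tool's axes as they then stand; what a row does not reach is not made up. The controller multiplies each number of a shift by 60 cm and each number of a turn by pi rad. A row lasts 1/12 s, in which the tool goes at most 41.7 mm and 7.16 degrees, less where a joint would pass 70% of its speed; a pose out of reach is approached as far as the arm can. A call with a number of a shift or a turn outside -1 to 1 is refused whole. A call with a gripper value outside its range is refused whole. The fingers move at their own pace and stop on an object; the grip force is fixed at half the most. Time passes only in rows, so rows that do not move let the fingers close. It gives the time, the measured TCP pose, the force and the opening at its end, in the units of the state.
- monitor.sense(): the state, without advancing time (a new reading comes with each control period).
- viewer.camera(name): name is "scene" or "top" or "wrist"; returns a dict with "pixels" (480x640x3 uint8, red, green, blue), "z_map" (480x640 float32, mm along the optical axis (not along the pixel's ray), 0 where there is no reading), "K" (3x3 intrinsics, pixels), "D" ([k1, k2, p1, p2, k3] as OpenCV has them; the pictures are not rectified), "origin" and "orientation" of the camera in the world. Camera axes: x right, y up, looking along -z (the intrinsics and any distortion apply to the point x, -y, -z); pixel columns grow to the right and rows downward; lengths in mm; the calibration is good to about 2 mm. A picture is of the moment at which its call begins.
- ticket.finish_job(): hands the job in, once; it reports no verdict.
Trained networks look in a picture, given as the dict that the camera call returned (one of the last four; its "shot" number tells which), for a name from the list of things; names that differ only in an ending like _2 or _b are one class to them, and where a whole thing is asked for, a point or a joint stands for the part that bears it (a point fixed in the world has none). Each returns a list of dicts, best first, with "score" (0 to 1); they miss things now and then, are a little off and sometimes report something else, mostly with a low value. They report only what shows in the picture. A call takes as long as a camera call. They do not tell look-alikes from the thing itself.
- viewer.regions_of(picture, query): "region" (480x640 bool, what is visible of it) and "box" ([left, top, right, bottom] as shares, 0 to 1, of the picture: columns of its width, rows of its height, round what is visible of it).
- viewer.place_of(picture, query): "centre" ([column, row] as shares, 0 to 1, of the picture: columns of its width, rows of its height: a listed point, or the origin of a listed thing).
The state is a dict: "time_s": time; "q": joint angles; "joint_vel": joint speeds; "effort": joint torques, N m; "eef_pos": TCP position; "tool_rot": TCP orientation; "contact_force": force on the tool from outside, world axes, zero at the start; "wrist_torque": the same for the moment, N m; "grip_width": opening from 0.0 (shut) to 1.0 (fully open).
Only numpy, scipy, OpenCV 4.12 (cv2) and the standard library are available. Lean on these libraries where they do the work, as an engineer would, in place of code of your own. Each camera call takes 0.05 s, during which the arm holds its last target.

## Task

The blue-rimmed sensor plate lies green circuit side up in the grey supply cradle, but its lenses are to be inspected: stand it on end in the orange-jawed turning rest, let go, take it again from its other side and lay it lens side up, fully down, in the blue inspection nest, without ever letting it drop. When it lies there by itself, press the push-push run switch so that it stays latched in, and make sure that it has. Leave the other things on the table where they are.

Things in the scene. Friction and masses are not known exactly. Their poses are not given: they have to be found in the camera images.
- plate: sensor plate with BLUE rim: flat slab 50 (x) x 90 (y) x 8 (z) mm, 0.06 to 0.11 kg. Origin at its very centre. Its +z face is the green circuit face (black chips), its -z face the white lens face with six round black lenses. Starts level in the grey supply cradle, green face up, length along the cradle's y. Can be held across its 50 mm width at the middle of its long sides
- supply: grey supply cradle: base 90 x 150 x 10, on it a pad 34 wide (x), top 40 above the table; the plate's long sides overhang it. End blocks and corner cheeks (6 to 7 above the pad, 8 inward along the long sides) leave it 4 mm play all round; the middle 70 of each long side is free for fingers, 30 deep below. Origin under its centre on the table, y along the plate's length, z up; fixed
- nest: blue inspection nest with a black pad and yellow light strips, empty at the start: base 90 x 150 x 10, on it a pad 34 wide (x), top 40 above the table; the plate's long sides overhang it. End blocks and corner cheeks (6 to 7 above the pad, 8 inward along the long sides) leave it 4 mm play all round; the middle 70 of each long side is free for fingers, 30 deep below. Origin under its centre on the table, y along the plate's length, z up; fixed
- nest_seat (a point): where the plate's centre must come when it lies in the nest: 44 mm above the table on the nest's axis; axes as the nest's. Which way round the plate's length points does not matter
- rest: turning rest: aluminium base 100 (x) x 120 (y) x 10, two orange jaws with an upright slot along x, 14 wide (y), 40 long (x), floor 20 above the table, jaws to 50, flared lips to 60. A plate stands in it on a short edge, length upright, faces to the rest's +y and -y, leaning up to 12 degrees, overhanging the jaws by 5 at each side. Origin under the centre on the table, z up; fixed
- rest_seat (a point): where the plate's centre comes when it stands upright in the rest: 65 mm above the table, on the slot's axis; axes as the rest's
- run_switch (a joint): push-push run switch, travel downwards in m: 0 when out (as at the start), about 0.009 when latched in, 0.015 at the bottom. Spring force 2.4 to 3.6 N. Pressed to the bottom (a rigid stop; 5 to 6 N) and let go, it stays latched in; pressed to the bottom and let go again, it comes out. A press that stops short of the bottom does nothing
- run_top (a point): centre of the top face of the run switch's round green cap (40 mm wide): 54 mm above the table when out, 45 mm latched in, 39 mm at the bottom; moves with the cap. When out, 12 mm of white neck shows under the 10 mm green cap; latched in, 3 mm
- runbox: grey box 90 x 90 x 32 mm with a yellow square bezel that carries the run switch on its centre; origin under its centre; fixed
- bin: blue open bin 90 x 90 x 45 mm with small metal parts, fixed; not part of the work
- spare_plate: another sensor plate, same size, with an ORANGE rim, flat on the table; origin at its centre; loose, to be left alone
- jar: amber jar with black lid, 48 mm across, 65 high; loose, to be left alone
- driver: red screwdriver, 140 long, lying; loose, to be left alone
- tweezers: steel tweezers, 120 x 9 x 5, lying; loose, to be left alone
- gauge: steel ring gauge, 52 across, 18 high; loose, to be left alone
- cal_block: aluminium calibration block 50 x 30 x 20; loose, to be left alone
There are look-alikes about, which are no part of the job. What is shaped like the nest but pink, purple or turquoise is not meant.

How it is judged (in metres and radians):
On the way, in this order (a step that is already met when the one before it is completed fails the run):
1. the plate stands on end in the turning rest, let go (distance between plate and rest_seat below 0.015 m and angle between plate's own z axis and vertical between 1.31 and 1.83 rad and linear speed of plate below 0.02 m/s and contact force between the fingers and plate below 0.1 N), for 0.2 s.
2. the plate lies lens side up in the nest, let go (horizontal distance between plate and nest_seat below 0.007 m and z of plate in the frame of nest_seat between -0.003 and 0.003 m and angle between the y axis of plate and the y axis of nest, either way round below 0.1 rad and angle between plate's own z axis and vertical above 3.04 rad and linear speed of plate below 0.02 m/s and contact force between the fingers and plate below 0.1 N), for 0.2 s.
3. the run switch is latched in and not touched (value of joint run_switch between 0.0075 and 0.0108 m and contact force between each of the arm, the fingers and runbox below 0.1 N), for 0.3 s.
At the end, for the whole second after the job is handed in: Plate at rest and let go in the nest, lens side up, level and along the nest (either way round) within 0.1 rad, centre within 7 mm of nest_seat sideways and 3 mm in height; run switch latched in by itself (joint 0.0075 to 0.0108), untouched and still (all of step 3 and horizontal distance between plate and nest_seat below 0.007 m and z of plate in the frame of nest_seat between -0.003 and 0.003 m and angle between the y axis of plate and the y axis of nest, either way round below 0.1 rad and angle between plate's own z axis and vertical above 3.04 rad and contact force between the fingers and plate below 0.1 N and linear speed of plate below 0.01 m/s and velocity of joint run_switch between -0.01 and 0.01 m/s).
It fails at once if the plate is dropped: falls free, untouched, faster than 0.7 m/s (some 25 mm) (linear speed of plate above 0.7 m/s and contact force between the fingers and plate below 0.05 N).
It fails at once if a loose bystander is moved more than 30 mm (distance of any of spare_plate, jar, driver, tweezers, gauge, cal_block from where it was at the start of the episode above 0.03 m).
It also fails if it takes over 72 s, if anything falls off the work surface, if the arm or the gripper's body presses on something with over 40 N, if the wrist force passes 120 N, or if a joint passes its speed limit or range.

## Working session

There is one attempt and no reset: what is moved stays moved. The work goes in short steps, Python scripts to look and compute and a tool call to move; the robot and the scene stay as the last step left them, time stands still between calls to the robot, and variables do not carry over. Pictures are saved under pics/ and viewed, and the job is handed in when it is done.

Besides the shell and the picture viewer there is one more tool, called after ">>>" as name(argument=value, ...) on one line, values as JSON. move_arm: Moves the arm, as the interface text tells. Shifts and turns lie within -1 to 1; 1 stands for 60 cm of shift or pi rad of turn. Its arguments: {"type":"object","properties":{"targets":{"type":"array"}},"required":["targets"]}

```bash
ls; mkdir -p pics
python3 - <<'E'
from workcell import monitor, viewer, ticket
import cv2, pickle
print(monitor.sense())
for n in ("scene","top"):
    p=viewer.camera(n); cv2.imwrite(f"pics/{n}0.png",p["pixels"][:,:,::-1]); pickle.dump(p,open(f"{n}0.pkl","wb"))
    print(n,p["K"],p["D"],p["origin"],p["orientation"])
    for q in ("plate","supply","nest","rest","runbox","run_top","run_switch"):
        try: print(q,[(round(r["score"],2),[round(r["centre"][0]*640),round(r["centre"][1]*480)]) for r in viewer.place_of(p,q)])
        except Exception as e: print(q,e)
E
```

```text
pics
{'time_s': 0.0, 'q': array([ 9.36729139e-01,  3.81170399e-01,  1.29821819e+00, -1.12090892e-05,
        1.46358913e+00, -2.15282981e-01]), 'joint_vel': array([ 9.33106478e-04,  1.47047442e-03,  7.65938598e-04,  9.24688218e-06,
       -7.26347786e-04,  3.09608559e-05]), 'effort': array([-5.11492162e-04, -4.37938893e+01, -2.24548781e+01,  7.13618263e-02,
        3.53725220e-02, -9.95374126e-05]), 'eef_pos': array([223.49160843, 502.25247971, 238.1658704 ]), 'tool_rot': array([ 8.38644218e-01,  5.44679169e-01, -6.45997256e-04,  2.49643859e-04]), 'contact_force': array([-0.00786054, -0.29091634, -0.17487767]), 'wrist_torque': array([ 0.05024164,  0.02449507, -0.02380333]), 'grip_width': 1.0009268267551015}
scene [[503.04994868   0.         308.46689977]
 [  0.         503.04994868 237.79012735]
 [  0.           0.           1.        ]] [-0.01754302  0.          0.          0.          0.        ] [1138.3948624    99.36494374 1114.70100824] [0.1658805  0.20843761 0.7507987  0.60443257]
plate [(0.72, [467, 243]), (0.39, [234, 274])]
supply [(0.92, [466, 248])]
nest [(0.89, [132, 194]
[... 305 characters left out ...]
zers
top [[500.71944064   0.         318.69173685]
 [  0.         500.71944064 230.97009266]
 [  0.           0.           1.        ]] [-0.09151684  0.          0.          0.          0.        ] [ 421.58167308  -53.9864741  1185.92466474] [ 0.0251604  -0.02764698 -0.70404163  0.70917416]
plate [(0.71, [377, 171]), (0.68, [141, 261])]
supply [(0.61, [152, 262])]
nest [(0.93, [520, 257]), (0.86, [442, 268]), (0.77, [431, 344]), (0.73, [228, 120]), (0.71, [348, 298])]
rest [(0.83, [287, 220])]
runbox [(0.83, [373, 172])]
run_top [(0.69, [379, 168])]
run_switch it knows: bin, cal_block, driver, gauge, jar, nest, nest_seat, plate, rest, rest_seat, run_top, runbox, spare_plate, supply, tweezers
```

View pics/scene0.png

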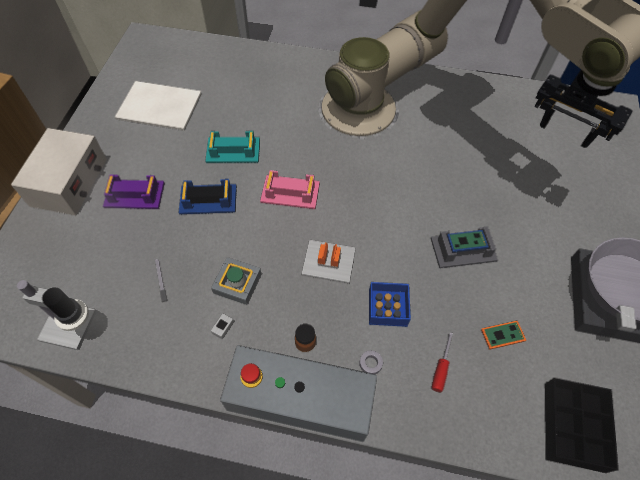

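View pics/top0.png

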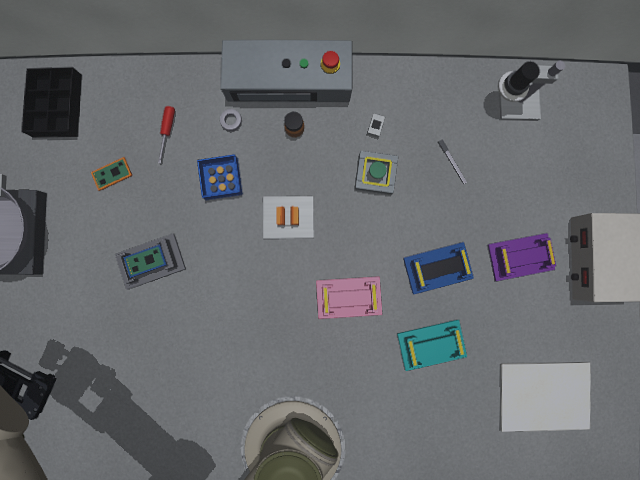

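The top picture shows the plate in the grey cradle at (151,261) and the rest at (288,217). The runbox is at (377,172). There are four nest-shaped things: pink (349,298), turquoise (432,344), purple (522,257) and blue with a black pad (438,268). The blue one with the black pad and yellow strips fits the description. I'll enlarge it and measure.

```bash
cat > h.py <<'E'
import numpy as np, cv2, pickle
from scipy.spatial.transform import Rotation as R
def cloud(p):
    v,u=np.mgrid[0:480,0:640]
    uv=np.stack([u,v],-1).reshape(-1,1,2).astype(np.float64)
    n=cv2.undistortPoints(uv,p["K"],np.array(p["D"]))[:,0]
    z=p["z_map"].reshape(-1).astype(float)
    c=np.stack([n[:,0]*z,-n[:,1]*z,-z],-1)
    w=R.from_quat(p["orientation"]).apply(c)+p["origin"]
    w[z==0]=np.nan
    return w.reshape(480,640,3)
def proj(p,X):
    c=R.from_quat(p["orientation"]).inv().apply(np.atleast_2d(X)-p["origin"])
    c=c*[1,-1,-1]
    return cv2.projectPoints(c,np.zeros(3),np.zeros(3),p["K"],np.array(p["D"]))[0][:,0]
def rect(xy):
    (c,s,a)=cv2.minAreaRect(xy.astype(np.float32))
    if s[0]<s[1]: a+=90; s=(s[1],s[0])
    a=(a+90)%180-90
    return np.round(c,1),np.round(s,1),round(a,1)  # angle of long axis deg
E
python3 - <<'E'
from h import *
for n,C in (("top",dict(plate=(148,260),supply=(151,261),nest=(438,268),rest=(288,217),runbox=(377,172))),("scene",dict(plate=(467,241),supply=(466,246),nest=(208,196),rest=(329,260),runbox=(236,280)))):
    p=pickle.load(open(n+"0.pkl","rb")); w=cloud(p)
    print(n,"table z",np.nanmedian(w[230:250,:,2]) if n=="top" else np.nanmedian(w[300:330,130:200,2]))
    for k,(u,v) in C.items():
        s=w[v-45:v+45,u-45:u+45].reshape(-1,3); s=s[~np.isnan(s[:,0])]
        for lo,hi in ((4,16),(26,36),(36,43),(43,47),(44,53),(50,64)):
            q=s[(s[:,2]>lo)&(s[:,2]<hi)]
            if len(q)>12: print(k,(lo,hi),len(q),rect(q[:,:2]),"med z",round(np.median(q[:,2]),1))
p=pickle.load(open("top0.pkl","rb"))["pixels"][:,:,::-1]
cv2.imwrite("pics/nestcrop.png",np.hstack([cv2.resize(p[215:325,380:560],(0,0),fx=2.2,fy=3.5,interpolation=2),cv2.resize(p[215:325,90:270],(0,0),fx=2.2,fy=3.5,interpolation=2)])[:600,:800])
E
```

```text
top table z 1.4392279140743085
plate (4, 16) 1112 (array([439.9, 349.6]), array([216.8, 212.8]), -89.1) med z 9.2
plate (26, 36) 65 (array([435. , 339.4]), array([118.8,  67.1]), -70.4) med z 30.9
plate (36, 43) 117 (array([434.8, 343.5]), array([126.9,  68.9]), -70.1) med z 40.3
plate (43, 47) 458 (array([435.5, 342.5]), array([125. ,  68.8]), -69.9) med z 45.7
plate (44, 53) 1142 (array([435.5, 342.6]), array([124.7,  68.9]), -70.0) med z 47.7
plate (50, 64) 171 (array([432.4, 341. ]), array([121.9,  58.7]), -69.8) med z 51.0
supply (4, 16) 1118 (array([437.1, 342. ]), array([215.6, 211.6]), -89.0) med z 9.2
supply (26, 36) 65 (array([435. , 339.4]), array([118.8,  67.1]), -70.4) med z 30.9
supply (36, 43) 117 (array([434.8, 343.5]), array([126.9,  68.9]), -70.1) med z 40.3
supply (43, 47) 458 (array([435.5, 342.5]), array([125. ,  68.8]), -69.9) med z 45.7
supply (44, 53) 1142 (array([435.5, 342.6]), array([124.7,  68.9]), -70.0) med z 47.7
supply (50, 64) 171 (array([432.4, 341. ]), array([121.9,  58.7]), -69.8) med z 51.0
nest (4, 16) 1551 (array([ 426.3, -341.3]), array([215.1,
[... 3094 characters left out ...]
ay([183.3,  52.6]), 57.4) med z 45.4
rest (44, 53) 194 (array([581.5,  73.6]), array([192.2,  60. ]), 58.0) med z 49.4
rest (50, 64) 161 (array([559.5,  62.6]), array([150.9,  50.9]), 75.0) med z 53.0
runbox (4, 16) 449 (array([ 641.6, -198.5]), array([243.6, 222.8]), 14.0) med z 5.8
runbox (26, 36) 867 (array([ 652.3, -190.2]), array([92.6, 92.3]), 82.9) med z 31.9
runbox (36, 43) 43 (array([ 660.7, -178.8]), array([83.7, 79.1]), 49.9) med z 37.3
runbox (43, 47) 14 (array([ 662.6, -181.7]), array([35.6, 11.6]), -54.5) med z 45.4
runbox (44, 53) 93 (array([ 652.2, -189.4]), array([40., 38.]), 77.6) med z 51.4
runbox (50, 64) 196 (array([ 652.1, -188.9]), array([39.2, 39.1]), -7.1) med z 53.7
```

View pics/nestcrop.png

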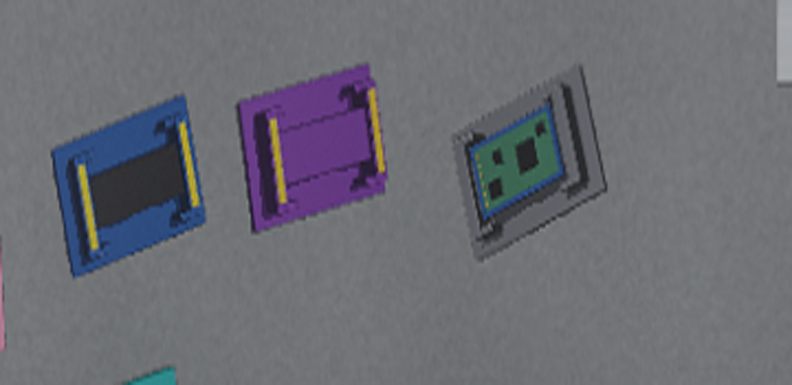

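The enlarged crop confirms the blue nest with black pad and yellow strips (left, top-image 438,268). The purple one is beside it. The rimmed plate lies in the grey cradle. Next I'll refine the poses by cropping in world coordinates.

Run:
```python
from h import *
for n in ("top","scene"):
    p=pickle.load(open(n+"0.pkl","rb")); w=cloud(p); hsv=cv2.cvtColor(p["pixels"],cv2.COLOR_RGB2HSV).astype(int)
    def sel(c,r,zl,zh,m=None):
        k=(np.hypot(w[...,0]-c[0],w[...,1]-c[1])<r)&(w[...,2]>zl)&(w[...,2]<zh)
        if m is not None:k&=m
        return w[k]
    H,S,V=hsv[...,0],hsv[...,1],hsv[...,2]
    col=(S>90)&(H>40)&(H<125)
    print(n)
    for nm,a in dict(plate=((436,343),60,44,53,col),plate_g=((436,343),60,44,53,(S>90)&(H>40)&(H<85)),supbase=((436,343),95,6,13),nestbase=((426,-341),95,7,13),nestpad=((426,-341),75,37,42.5,V<70),nest_all=((426,-341),75,43,60),nestyel=((426,-341),85,36,60,(S>100)&(H>18)&(H<35)),restjaw=((545,16),45,30,70,(S>100)&(H<20)),restbase=((545,16),82,6,13),cap=((650,-190),40,50,60)).items():
        q=sel(*a); print(nm,len(q),*rect(q[:,:2]),"z",np.round(np.percentile(q[:,2],[5,50,95]),1))
    q=sel((545,16),45,30,70,(S>100)&(H<20))
    for s in (-1,1):
        a=q[(q[:,1]-16)*s>0]; print("jaw",s,rect(a[:,:2]))
```

```text
top
plate 657 [435.9 341.4] [91.8 50.7] -70.3 z [44.9 48.  51.4]
plate_g 425 [435.6 342. ] [80.1 40.7] -70.6 z [45.2 48.1 51.6]
supbase 825 [425.3 337.4] [167.8 140.6] -56.5 z [ 6.5  9.6 12.4]
nestbase 1021 [ 431.8 -337.7] [161.3 129.9] -63.8 z [ 7.5 10.1 12.6]
nestpad 486 [ 423.6 -335.7] [110.7  64.7] -75.1 z [37.6 40.  42.2]
nest_all 434 [ 425.6 -341.3] [123.1  68.4] -75.2 z [43.4 47.  50.6]
nestyel 147 [ 425.1 -340.9] [117.   54.8] -75.4 z [44.3 48.  51.2]
restjaw 270 [542.7  14.1] [47.7 38.2] -88.5 z [36.4 51.4 61.4]
restbase 1461 [548.6  16.2] [120.5 111.7] -89.5 z [ 6.7  9.9 12.5]
cap 223 [ 647.6 -191.5] [38.1 37.7] -44.7 z [51.  53.9 56.9]
jaw -1 (array([543. ,  -2.1]), array([38.2, 15.3]), 0.7)
jaw 1 (array([542.1,  30.1]), array([37.8, 15.8]), 1.6)
scene
plate 476 [438.6 344.4] [91.  51.9] -69.9 z [44.8 47.9 51.6]
plate_g 293 [438.9 342.2] [76.  43.2] -70.1 z [45.1 48.3 51.7]
supbase 595 [466.5 349.1] [168.7 119.6] -84.7 z [ 6.6  9.6 12.3]
nestbase 519 [ 429.9 -338.1] [151.  95.] -75.3 z [ 7.3  9.8 12.5]
nestpad 351 [ 429. -337.] [120.3  68.1] -75.7 z [37.3 39.6 42.2]
nest_all 269 [ 428.5 -338.8] [123.   72.4] -75.5 z [43.4 46.4 49.7]
nestyel 93 [ 428.1 -338.9] [117.5  55.7] -76.0 z [43.7 47.1 50.1]
restjaw 290 [545.2  17.1] [50.  43.9] -89.1 z [33.8 50.2 60.8]
restbase 1149 [551.4  20.8] [131.8 129.4] 87.3 z [ 6.9  9.7 12.4]
cap 196 [ 652.1 -188.9] [39.2 39.1] -7.1 z [50.8 53.7 57.1]
jaw -1 (array([545.4,   1.1]), array([43.8, 18. ]), 1.2)
jaw 1 (array([545.9,  33.2]), array([41.9, 17.8]), 1.2)
```

>>> move_arm(targets=[0,0,0,0,0,0.0398,1,0,0,0,0,0,0.0398,1,0,0,0,0,0,0.0398,1,0,0,0,0,0,0.0398,1,0,0,0,0,0,0.0398,1])

```text
time_s: 1.12
eef_pos: [223.6, 502.4, 238.8]
tool_rot: [0.966, 0.258, -0.0, 0.0]
contact_force: [0.3, 0.0, 0.2]
grip_width: 1.001
```

```bash
cat >> h.py <<'E'
from workcell import monitor, viewer
def Rt(psi,th):  # psi: deg heading of jaw axis; th: deg tilt about tool x (0=down; -90 points y_t)
    return R.from_euler('z',psi,degrees=True)*R.from_euler('x',180,degrees=True)*R.from_euler('x',th,degrees=True)
def log():
    s=monitor.sense(); open("log.txt","a").write(repr([list(s['q']),list(s['eef_pos']),list(s['tool_rot'])])+"\n"); return s
def cur(): 
    s=log(); r=R.from_quat(s['tool_rot']); p=np.array(s['eef_pos']); return p,r,s
def state():
    p,r,s=cur(); X,Z=r.as_matrix()[:,0],r.as_matrix()[:,2]; Y=r.as_matrix()[:,1]
    print("t",round(s['time_s'],2),"tcp",p.round(1),"grasp",(p-19*Z).round(1),"psi",round(np.degrees(np.arctan2(X[1],X[0])),2),"xz",round(X[2],3),"z_t",Z.round(3),"q",np.round(s['q'],3),"F",np.round(s['contact_force'],1),"w",round(s['grip_width'],3))
def plan(g,psi,th,claw,mm=38,deg=6.8,tcp=False,start=None):
    """g = grasp point goal"""
    p,r,s=cur() if start is None else start
    r1=Rt(psi,th); p1=np.array(g,float)+(0 if tcp else 19*r1.as_matrix()[:,2])
    g0=p-19*r.as_matrix()[:,2]; g1=p1-19*r1.as_matrix()[:,2]
    rv=(r.inv()*r1).as_rotvec()
    n=max(int(np.ceil(max(np.linalg.norm(p1-p)/mm,np.linalg.norm(g1-g0)/mm,np.degrees(np.linalg.norm(rv))/deg))),1)
    rows=[];a=p;ra=r
    for i in range(1,n+1):
        rb=r*R.from_rotvec(rv*i/n); b=g0+(g1-g0)*i/n+19*rb.as_matrix()[:,2]
        rows.append(list((ra.inv().apply(b-a)/600).round(4))+list(((ra.inv()*rb).as_rotvec()/np.pi).round(4))+[claw]); a,ra=b,rb
    for i in range(0,n,5): print("[" + ", ".join(" ".join("%g,"%x for x in rw).rstrip(",") for rw in rows[i:i+5])+"]")
    return p1,r1,s
E
python3 - <<'E'
from h import *
state()
plan((437,343,140),19.9,0,1)
E
```

```text
t 1.12 tcp [223.6 502.4 238.8] grasp [223.6 502.4 257.8] psi 29.89 xz -0.0 z_t [ 0. -0. -1.] q [ 0.937  0.381  1.297 -0.     1.464  0.415] F [0.3 0.  0.2] w 1.001
[0.022, 0.0509, 0.0245, 0, 0, 0.0069, 1, 0.0231, 0.0505, 0.0245, 0, 0, 0.0069, 1, 0.0242, 0.0499, 0.0245, 0, 0, 0.0069, 1, 0.0253, 0.0494, 0.0245, 0, 0, 0.0069, 1, 0.0263, 0.0488, 0.0245, 0, 0, 0.0069, 1]
[0.0274, 0.0483, 0.0245, 0, 0, 0.0069, 1, 0.0284, 0.0476, 0.0245, 0, 0, 0.0069, 1, 0.0295, 0.047, 0.0245, 0, 0, 0.0069, 1]
```

>>> move_arm(targets=[0.022,0.051,0.0245,0,0,0.007,1,0.023,0.0505,0.0245,0,0,0.007,1,0.024,0.05,0.0245,0,0,0.007,1,0.025,0.0495,0.0245,0,0,0.007,1,0.026,0.049,0.0245,0,0,0.007,1])

```text
time_s: 1.53
eef_pos: [357.0, 402.8, 166.3]
tool_rot: [0.979, 0.203, 0.004, -0.003]
contact_force: [1.0, 0.6, -0.1]
grip_width: 0.998
```

>>> move_arm(targets=[0.0275,0.048,0.0245,0,0,0.007,1,0.0285,0.0475,0.0245,0,0,0.007,1,0.0295,0.047,0.0245,0,0,0.007,1])

```text
time_s: 1.78
eef_pos: [440.5, 339.8, 120.5]
tool_rot: [0.986, 0.169, 0.004, -0.004]
contact_force: [1.4, 0.6, 0.2]
grip_width: 1.003
```

Run:
```python
from h import *
state()
p=viewer.camera("wrist"); cv2.imwrite("pics/w1.png",p["pixels"][:,:,::-1]); pickle.dump(p,open("w1.pkl","wb"))
print(p["K"],p["D"],p["origin"],p["orientation"])
w=cloud(p); hsv=cv2.cvtColor(p["pixels"],cv2.COLOR_RGB2HSV).astype(int); H,S,V=[hsv[...,i] for i in range(3)]
k=(S>90)&(H>40)&(H<125)&(w[...,2]>42)&(w[...,2]<54)
print(k.sum(),rect(w[k][:,:2]),np.median(w[k][:,2]))
```

```text
t 1.78 tcp [440.5 339.8 120.5] grasp [440.4 339.6 139.5] psi 19.48 xz 0.009 z_t [ 0.007  0.009 -1.   ] q [0.442 0.5   1.469 0.006 1.163 0.1  ] F [1.4 0.6 0.2] w 1.003
[[342.14543397   0.         320.08024377]
 [  0.         342.14543397 231.54405209]
 [  0.           0.           1.        ]] [0.00974205 0.         0.         0.         0.        ] [415.67692696 404.34845194 268.01990663] [-0.13394195 -0.02828962  0.16650635  0.97649111]
7401 (array([439.5, 339.2]), array([91.7, 52.8]), -70.4) 49.3923166192786
```

View pics/w1.png

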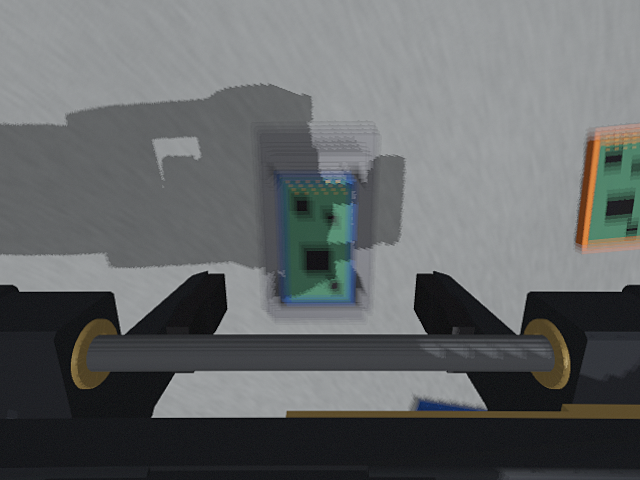

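The picture shows the plate centred near (318,240) between the open fingers. It is blurred because the arm was still moving, so I'll settle and take it again with the intended grasp tilt.

Run:
```python
from h import *
state()
plan((437,343,120),19.9,10,1)
```

```text
t 1.83 tcp [444.2 336.1 117.6] grasp [444.1 336.  136.6] psi 19.18 xz 0.007 z_t [ 0.005  0.006 -1.   ] q [0.434 0.506 1.468 0.004 1.161 0.098] F [ 3.5 -3.6 -2.7] w 1.002
[-0.0039, -0.0101, 0.0137, 0.0272, -0.0013, -0.0019, 1, -0.0038, -0.0089, 0.0143, 0.0272, -0.0013, -0.0019, 1]
```

>>> move_arm(targets=[-0.004,-0.01,0.0137,0.0272,0,-0.002,1,-0.004,-0.009,0.0143,0.0272,0,-0.002,1,0,0,0,0,0,0,1,0,0,0,0,0,0,1])

```text
time_s: 2.17
eef_pos: [438.4, 343.9, 99.4]
tool_rot: [0.982, 0.169, -0.012, -0.089]
contact_force: [0.1, -0.4, -0.6]
grip_width: 0.999
```

```bash
cat >> h.py <<'E'
def plate_in(p,zl=42,zh=54,save=None):
    if save: cv2.imwrite(save,p["pixels"][:,:,::-1])
    w=cloud(p); hsv=cv2.cvtColor(p["pixels"],cv2.COLOR_RGB2HSV).astype(int); H,S,V=[hsv[...,i] for i in range(3)]
    k=(S>90)&(H>40)&(H<125)&(w[...,2]>zl)&(w[...,2]<zh)
    k=cv2.morphologyEx(k.astype(np.uint8),cv2.MORPH_OPEN,np.ones((3,3)))>0
    return k.sum(),rect(w[k][:,:2]),np.median(w[k][:,2])
E
python3 - <<'E'
from h import *
state()
print(plate_in(viewer.camera("wrist"),save="pics/w2.png"))
print(plate_in(viewer.camera("wrist")))
state()
plan((437,343,44),19.9,10,1)
E
```

```text
t 2.17 tcp [438.4 343.9  99.4] grasp [439.4 340.7 118.1] psi 19.53 xz 0.007 z_t [-0.053  0.17  -0.984] q [ 0.37   0.516  1.528  0.201  1.093 -0.064] F [ 0.1 -0.4 -0.6] w 0.999
(np.int64(8946), (array([434.9, 342.7]), array([86.7, 49.9]), -70.0), np.float64(49.35075492236902))
(np.int64(8913), (array([435. , 342.8]), array([85.8, 50. ]), -70.3), np.float64(49.355180416549615))
t 2.27 tcp [438.2 344.5  99.8] grasp [439.2 341.3 118.5] psi 19.62 xz 0.007 z_t [-0.053  0.17  -0.984] q [ 0.372  0.516  1.528  0.201  1.094 -0.064] F [ 0.5  0.2 -0.2] w 1.0
[-0.0018, 0.0092, 0.0614, -0.0007, -0.0013, -0.0006, 1, -0.0016, 0.009, 0.0615, -0.0007, -0.0013, -0.0006, 1]
```

View pics/w2.png

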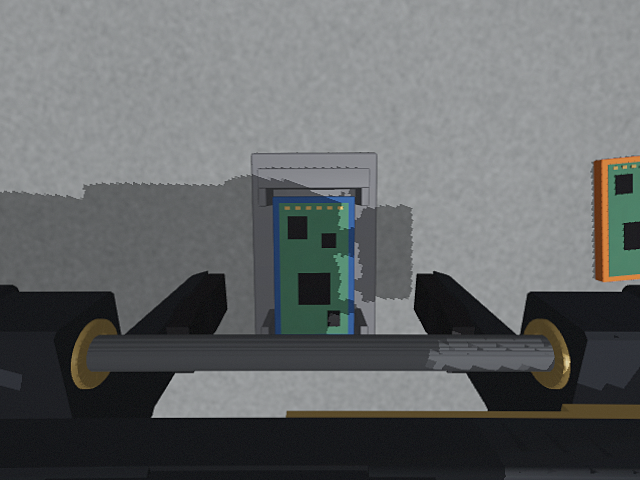

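The picture shows the plate in the cradle at about (315,265), square to the fingers, with its near end hidden by the gripper rod. The three cameras agree within 2 mm. I'll descend, settle and close.

Run:
```python
from h import *
plan((436.3,342.3,44),19.9,10,1,mm=30)
```

```text
[-0.0017, 0.0063, 0.0409, -0.0004, -0.0009, -0.0004, 1, -0.0016, 0.0063, 0.0409, -0.0004, -0.0009, -0.0004, 1, -0.0015, 0.0062, 0.0409, -0.0004, -0.0009, -0.0004, 1]
```

>>> move_arm(targets=[-0.0017,0.0063,0.041,-0.0004,-0.001,-0.0004,1,-0.0016,0.0063,0.041,-0.0004,-0.001,-0.0004,1,-0.0015,0.0062,0.03,-0.0004,-0.001,-0.0004,1,0,0,0,0,0,0,1,0,0,0,0,0,0,1])

```text
time_s: 2.68
eef_pos: [436.6, 348.1, 34.2]
tool_rot: [0.981, 0.176, -0.011, -0.083]
contact_force: [0.4, 0.2, -0.4]
grip_width: 1.003
```

Run:
```python
from h import *
state()
print(plate_in(viewer.camera("wrist"),save="pics/w3.png"))
plan((436.3,342.3,44),19.9,10,1,mm=30)
```

```text
t 2.68 tcp [436.6 348.1  34.2] grasp [437.5 345.1  52.9] psi 20.33 xz 0.008 z_t [-0.05   0.16  -0.986] q [ 0.384  0.611  1.587  0.208  0.941 -0.094] F [ 0.4  0.2 -0.4] w 1.003
(np.int64(16301), (array([435.1, 341.1]), array([90.1, 50.3]), -70.3), np.float64(49.33394704227041))
[-0.0038, 0.006, 0.0142, 0.0021, -0.0023, 0.0028, 1]
```

View pics/w3.png

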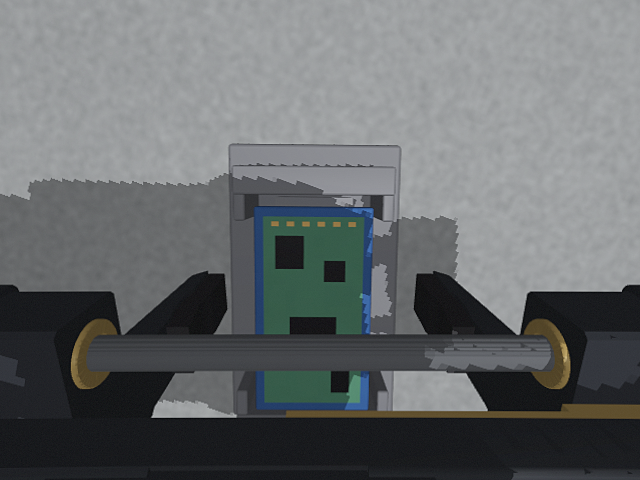

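The picture shows the whole plate in cradle, spanning rows 207 to 408 and columns 255 to 372. Its centre is (435,341), which agrees with the top camera within 1 mm. I'll correct to that, descend and close.

Run:
```python
from h import *
plan((435.5,341.4,44),19.8,10,1,mm=30)
```

```text
[-0.0056, 0.0069, 0.014, 0.0021, -0.0022, 0.0034, 1]
```

>>> move_arm(targets=[-0.0056,0.007,0.014,0.002,-0.0022,0.0034,1,0,0,0,0,0,0,1,0,0,0,0,0,0,1,0,0,0,0,0,0,-1,0,0,0,0,0,0,-1])

```text
time_s: 3.15
eef_pos: [435.7, 345.3, 28.6]
tool_rot: [0.981, 0.172, -0.012, -0.086]
contact_force: [-1.0, 0.0, -0.9]
grip_width: 0.874
```

>>> move_arm(targets=[0,0,0,0,0,0,-1,0,0,0,0,0,0,-1,0,0,0,0,0,0,-1,0,0,0,0,0,0,-1])

```text
time_s: 3.48
eef_pos: [436.1, 345.3, 29.5]
tool_rot: [0.981, 0.171, -0.011, -0.086]
contact_force: [-0.6, 0.0, -0.1]
grip_width: 0.567
```

Run:
```python
from h import *
state()
print(plate_in(viewer.camera("wrist"),save="pics/w4.png"))
plan((455,290,160),19.8,10,-1)
```

```text
t 3.48 tcp [436.1 345.3  29.5] grasp [437.1 342.2  48.2] psi 19.79 xz 0.008 z_t [-0.052  0.166 -0.985] q [ 0.376  0.616  1.598  0.218  0.926 -0.101] F [-0.6  0.  -0.1] w 0.567
(np.int64(17391), (array([436. , 341.6]), array([89.5, 51.7]), -70.3), np.float64(49.344341843925946))
[-0, 0.0146, -0.0499, 0, -0.0006, 0.0001, -1, -0.0001, 0.0146, -0.0499, 0, -0.0006, 0.0001, -1, -0.0002, 0.0146, -0.0499, 0, -0.0006, 0.0001, -1, -0.0003, 0.0146, -0.0499, 0, -0.0006, 0.0001, -1]
```

>>> move_arm(targets=[0,0.0085,-0.049,0,0,0,-1,0,0.0085,-0.049,0,0,0,-1,0,0.0085,-0.049,0,0,0,-1,0,0.0085,-0.049,0,0,0,-1,0,0,0,0,0,0,-1])

```text
time_s: 3.95
eef_pos: [448.2, 305.3, 144.0]
tool_rot: [0.981, 0.172, -0.015, -0.085]
contact_force: [1.3, -0.2, 0.1]
grip_width: 0.56
```

Run:
```python
from h import *
from scipy.optimize import least_squares
state()
print(plate_in(viewer.camera("wrist"),60,400,save="pics/w5.png"))
L=[eval(l.replace("np.float64","")) for l in open("log.txt")]
Q=np.array([l[0] for l in L]);P=np.array([l[1] for l in L]);O=R.from_quat(np.array([l[2] for l in L]))
E_=lambda a,t:R.from_euler(a,t)
def fk(q,k):
    a,h,L2,b,L3,d=k[:6]; s4,s6=S
    r=E_('z',q[0]); p=r.apply([a,0,h]); r=r*E_('y',q[1]); p=p+r.apply([0,0,L2]); r=r*E_('y',q[2]); p=p+r.apply([b,0,L3]); r=r*E_('z',s4*q[3])*E_('y',q[4]); p=p+r.apply([0,0,d]); r=r*E_('z',s6*q[5]+k[6])
    return p,r
best=None
for S in ((1,1),(1,-1),(-1,1),(-1,-1)):
  for k6 in (0,np.pi/2,np.pi,-np.pi/2):
    def res(k):
        o=[]
        for q,p,r in zip(Q,P,O):
            a,b=fk(q,k); o+=list(a-p)+list(100*(r.inv()*b).as_rotvec())
        # weak prior
        return np.array(o+list((np.array(k[:6])-[0,330,420,0,420,250])*0.003))
    f=least_squares(res,[0,330,420,0,420,250,k6])
    if best is None or f.cost<best[0]: best=(f.cost,S,f.x)
print(best)
pickle.dump(best,open("kin.pkl","wb"))
```

```text
t 3.95 tcp [448.2 305.3 144. ] grasp [449.3 302.2 162.8] psi 19.87 xz 0.001 z_t [-0.058  0.162 -0.985] q [ 0.297  0.445  1.501  0.185  1.209 -0.116] F [ 1.3 -0.2  0.1] w 0.56
(np.int64(17397), (array([448.8, 301.5]), array([90.1, 50.9]), -70.2), np.float64(163.90577118949147))
(np.float64(33773.33752111903), (1, 1), array([  5.65001143, 883.15151783, 419.0980872 ,  59.8794912 ,
       382.86370918, 932.28823779,   3.14159265]))
```

View pics/w5.png

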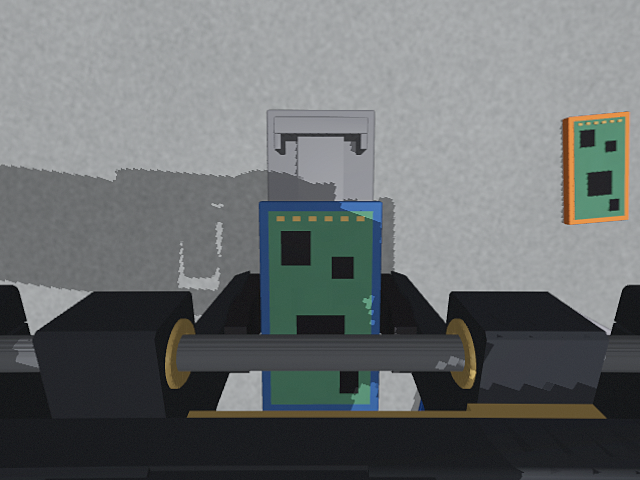

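The plate is held square: it spans rows 202 to 408 and columns 260 to 382, and the cradle below is empty. I'll fit the kinematics next so the turned poses can be checked for reach.

```bash
cat > kin.py <<'E'
from h import *
from scipy.optimize import least_squares
E_=lambda a,t:R.from_euler(a,t)
def fk(q,k):
    a,h,L2,b,L3,d,k6,q0,lat=k
    r=E_('z',q[0]+q0); p=r.apply([a,lat,h]); r=r*E_('y',q[1]); p=p+r.apply([0,0,L2]); r=r*E_('y',q[2]); p=p+r.apply([b,0,L3]); r=r*E_('z',q[3]*s4)*E_('y',q[4]); p=p+r.apply([0,0,d]); r=r*E_('z',q[5]*s6+k6)
    return p,r
s4=s6=1
def fit():
    global s4,s6
    L=[eval(l.replace("np.float64","")) for l in open("log.txt")]
    best=None
    for s4 in (1,-1):
     for s6 in (1,-1):
      for k6 in (0,np.pi/2,np.pi,-np.pi/2):
       def res(k):
        o=[]
        for q,p,r in L:
            a,b=fk(q,k); o+=list(a-p)+list(200*(R.from_quat(r).inv()*b).as_rotvec())
        return np.array(o+list((np.array(k)-[0,330,420,0,420,250,k[6],0.1,60])*[.01,.01,.01,.03,.01,.01,0,1,.01]))
       f=least_squares(res,[0,330,420,0,420,250,k6,0,0])
       if best is None or f.cost<best[0]: best=(f.cost,s4,s6,f.x)
    _,s4,s6,k=best
    pickle.dump(best,open("kin.pkl","wb")); return best
def load():
    global s4,s6
    _,s4,s6,k=pickle.load(open("kin.pkl","rb")); return k
lo=np.array([-3.11,-.89,.22,-1.42,.17,-2.88]);hi=np.array([3.11,2.33,2.48,4.56,2.85,2.88])
def ik(p,r,q0,k,free=False):
    l,h_=(lo,hi)
    def res(q):
        a,b=fk(q,k); return np.r_[(a-p),200*(b.inv()*r).as_rotvec()]
    f=least_squares(res,np.clip(q0,l+1e-3,h_-1e-3),bounds=(l,h_)); return f.x,f.cost
E
python3 - <<'E'
import kin; from kin import *
b=fit(); print(b[0],b[1:3],b[3].round(3))
k=b[3]; q=log()['q']
for nm,g,th in (("A",(544,15.5,65),-80),("A90",(544,15.5,65),-90),("Ahi",(544,15.5,140),-80),("down",(544,15.5,200),0),("B",(544,15.5,65),80),("B90",(544,15.5,65),90),("Bhi",(544,15.5,160),80)):
    r=Rt(1,th); p=np.array(g)+19*r.as_matrix()[:,2]; 
    best=min((ik(p,r,s,k) for s in (q,[.3,.6,1.5,1.2,1.2,0],[-.3,.6,1.5,-1.2,1.2,0],[0,.6,1.5,0,1,1.5],[0,.6,1.5,0,1,-1.5],[0,.6,1.5,3,1,0])),key=lambda t:t[1])
    print(nm,best[0].round(2),round(best[1],3))
E
```

```text
7.324998091940471 (1, 1) [4.52200e+00 1.38136e+02 5.20735e+02 9.52480e+01 3.51527e+02 2.50521e+02
 3.14400e+00 3.00000e-03 1.15999e+02]
A [ 0.22  0.96  1.49 -1.3   1.57  0.9 ] 0.0
A90 [ 0.23  1.03  1.48 -1.4   1.7   0.95] 0.0
Ahi [ 0.22  0.83  1.49 -1.3   1.6   0.77] 0.0
down [-0.19  0.42  1.41 -0.    1.31 -0.21] 0.0
B [-0.57  0.96  1.51  0.99  1.78 -1.01] 0.0
B90 [-0.58  1.03  1.49  1.07  1.9  -1.04] 0.0
Bhi [-0.57  0.79  1.5   1.03  1.87 -0.86] 0.0
```

```bash
cat >> h.py <<'E'
def ray(p,uv,z):
    n=cv2.undistortPoints(np.array(uv,float).reshape(-1,1,2),p["K"],np.array(p["D"]))[:,0]
    d=R.from_quat(p["orientation"]).apply(np.c_[n[:,0],-n[:,1],-np.ones(len(n))]); o=np.array(p["origin"])
    return o+d*((z-o[2])/d[:,2])[:,None]
E
python3 - <<'E'
from h import *
ims=[]
for n,(u,v) in (("top",(288,217)),("scene",(329,257))):
    p=pickle.load(open(n+"0.pkl","rb")); im=p["pixels"]
    c=im[v-20:v+20,u-20:u+20,::-1]; ims.append(cv2.resize(c,(400,400),interpolation=cv2.INTER_NEAREST))
    f=im.astype(int)
    for row in range(v-9,v+10,2): print(n,row," ".join("%d"%(x) for x in (f[row,u-16:u+16,0]-f[row,u-16:u+16,2])))
cv2.imwrite("pics/slot.png",np.hstack(ims))
p,r,s=cur(); print("offset in tool:", r.inv().apply(np.array([448.8,301.5,158.6])-p).round(2), r.inv().apply([0,0,1]).round(3))
E
```

```text
top 208 -7 -7 -9 -13 56 115 116 113 118 116 92 87 47 -8 -9 -7 -8 -11 32 76 112 120 114 113 114 116 29 -10 -8 -8 -7 -8
top 210 -7 -7 -9 -14 52 111 113 111 116 115 90 85 64 -10 -8 -7 -7 -12 28 76 110 118 111 109 111 112 51 -12 -8 -7 -7 -7
top 212 -7 -8 -9 -14 52 112 113 111 117 116 91 85 64 -10 -8 -7 -8 -12 27 75 111 119 111 110 110 110 50 -11 -8 -8 -7 -7
top 214 -7 -8 -8 -13 53 111 113 111 116 116 90 84 64 -10 -9 -8 -8 -11 26 77 111 118 110 109 110 110 51 -12 -8 -6 -8 -8
top 216 -7 -7 -9 -13 53 111 112 111 101 112 90 85 65 -9 -8 -8 -8 -12 26 77 111 117 111 108 110 110 51 -11 -9 -7 -7 -7
top 218 -7 -7 -8 -14 52 110 113 111 103 112 90 86 65 -10 -9 -7 -8 -12 27 78 110 118 111 109 110 109 61 -12 -8 -8 -8 -8
top 220 -7 -7 -8 -14 52 110 112 111 103 112 91 86 61 -10 -9 -7 -8 -12 26 76 110 117 111 109 109 110 66 -11 -8 -7 -7 -7
top 222 -7 -7 -8 -13 53 111 113 112 105 113 92 88 63 -10 -9 -7 -8 -11 28 78 113 120 112 110 111 111 65 -11 -8 -7 -7 -8
top 224 -8 -7 -8 -10 5 48 83 83 67 58 46 56 50 -7 -8 -7 -6 -9 0 48 55 67 60 59 54 54 34 -10 -8 -8 -7 -8
top 226 -7 -7 -6 -7 -8 -8 -7 -8 -8 -8 -8 -7 -6
[... 400 characters left out ...]
166 163 143 101 99 59 7 2 3 3 3 94 111 158 154 165 167 165 115 6 1 3 3 3
scene 256 3 2 2 3 6 135 165 166 165 148 104 100 91 41 3 4 3 5 55 99 137 143 166 165 166 163 38 2 2 3 3 3
scene 258 2 3 2 3 5 107 116 112 124 101 110 86 69 19 4 3 3 4 86 93 116 111 165 166 165 140 21 3 4 3 3 4
scene 260 3 3 3 3 5 87 82 83 83 82 82 84 36 1 2 2 3 5 89 84 93 136 153 164 162 81 7 2 2 3 2 3
scene 262 3 2 3 4 19 86 82 82 81 83 82 80 22 3 2 1 4 21 87 82 82 82 82 82 81 37 2 2 2 4 4 4
scene 264 4 3 2 3 3 11 18 20 24 20 41 41 8 4 3 3 3 26 82 82 81 82 82 83 88 18 2 4 2 3 3 4
scene 266 2 3 4 3 3 3 3 4 3 4 3 2 4 3 2 3 3 8 20 24 22 41 41 59 56 2 3 2 4 1 4 3
offset in tool: [  0.18   1.4  -17.41] [-0.002 -0.173 -0.985]
```

View pics/slot.png

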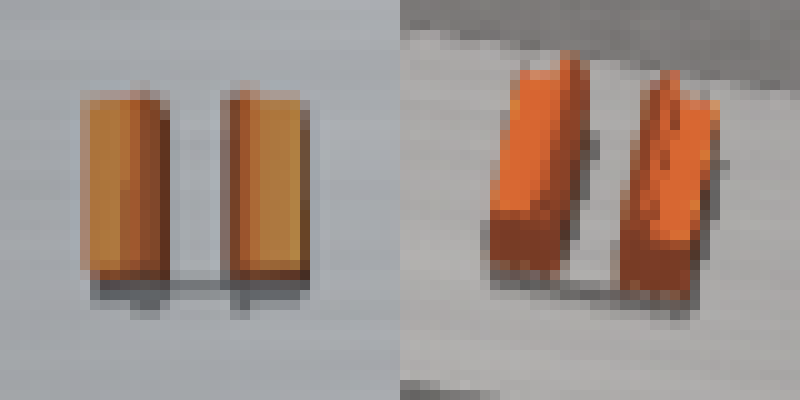

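Run:
```python
from h import *
p=pickle.load(open("top0.pkl","rb"))
print("R inner z50",ray(p,[(290.15,214)],50)); 
for z in (10,20,50): print("L inner z",z,ray(p,[(284.2,214)],z))
print("outer L z60/50",ray(p,[(276,214)],60),ray(p,[(276,214)],50),"outer R z10/50",ray(p,[(298,214)],10),ray(p,[(298,214)],50))
print("x ends z60",ray(p,[(282,207.7),(282,224.3)],60)[:,0],ray(p,[(282,207.7),(282,224.3)],50)[:,0])
p=pickle.load(open("scene0.pkl","rb"))
# scene row 254: left jaw outer 321-?; 
u=329-16
print("scene outerL/innerL/innerR/outerR row254 z60",ray(p,[(u+4.9,254),(u+13.2,254),(u+18.5,254),(u+26.4,254)],60),)
```

```text
R inner z50 [[544.94229818   7.70259762  50.        ]]
L inner z 10 [[549.1858726   23.93296434  10.        ]]
L inner z 20 [[548.10073336  23.27034163  20.        ]]
L inner z 50 [[544.84531565  21.28247351  50.        ]]
outer L z60/50 [[543.62928134  39.17842747  60.        ]] [[544.71325802  40.00587983  50.        ]] outer R z10/50 [[549.42028408  -8.66638636  10.        ]] [[545.07175344 -10.2079847   50.        ]]
x ends z60 [558.06513475 520.34456935] [559.27732475 521.22174079]
scene outerL/innerL/innerR/outerR row254 z60 [[561.94315103  -7.06904315  60.        ]
 [557.71186825  12.36993168  60.        ]
 [555.01029731  24.78228737  60.        ]
 [550.98383077  43.28338084  60.        ]]
```

```bash
cat >> h.py <<'E'
def planp(c,psi,th,claw,o,mm=36,deg=6.6,split=False):
    """move so that control point o (tool frame) reaches c; straight line of control point"""
    p,r,s=cur(); o=np.array(o,float); r1=Rt(psi,th); g0=p+r.apply(o); g1=np.array(c,float)
    rv=(r.inv()*r1).as_rotvec(); p1=g1-r1.apply(o)
    n=max(int(np.ceil(max(np.linalg.norm(p1-p)/mm,np.linalg.norm(g1-g0)/mm,np.degrees(np.linalg.norm(rv))/deg))),1)
    a,ra=p,r; rows=[]
    for i in range(1,n+1):
        rb=r*R.from_rotvec(rv*i/n); b=g0+(g1-g0)*i/n-rb.apply(o)
        rows.append(list((ra.inv().apply(b-a)/600).round(4))+list(((ra.inv()*rb).as_rotvec()/np.pi).round(4))+[claw]); a,ra=b,rb
    print("ctl now",g0.round(1),"rot deg",np.degrees(rv).round(2))
    for i in range(0,n,5): print("[" + ", ".join(" ".join("%g,"%x for x in rw).rstrip(",") for rw in rows[i:i+5])+"]")
E
python3 - <<'E'
from h import *
p=pickle.load(open("top0.pkl","rb")); w=cloud(p); q=w[150:203,193:246].reshape(-1,3); q=q[q[:,2]>25]; print(rect(q[:,:2]),np.percentile(q[:,2],98))
planp((543.5,16.4,170),0.7,-80,-1,(0,1.4,-17.4))
E
```

```text
(array([633.4, 175.7]), array([92. , 91.1]), -81.2) 48.437023474180386
ctl now [448.6 301.4 158.6] rot deg [-89.01 -12.09  17.52]
[-0.0013, 0.0382, -0.0074, -0.0353, -0.0048, 0.007, -1, -0.0007, 0.0388, -0.0035, -0.0353, -0.0048, 0.007, -1, 0.0001, 0.039, 0.0005, -0.0353, -0.0048, 0.007, -1, 0.0009, 0.0387, 0.0044, -0.0353, -0.0048, 0.007, -1, 0.0018, 0.038, 0.0083, -0.0353, -0.0048, 0.007, -1]
[0.0027, 0.0368, 0.012, -0.0353, -0.0048, 0.007, -1, 0.0036, 0.0352, 0.0156, -0.0353, -0.0048, 0.007, -1, 0.0045, 0.0332, 0.019, -0.0353, -0.0048, 0.007, -1, 0.0055, 0.0308, 0.0221, -0.0353, -0.0048, 0.007, -1, 0.0064, 0.0281, 0.0249, -0.0353, -0.0048, 0.007, -1]
[0.0073, 0.025, 0.0274, -0.0353, -0.0048, 0.007, -1, 0.0082, 0.0217, 0.0295, -0.0353, -0.0048, 0.007, -1, 0.009, 0.0181, 0.0312, -0.0353, -0.0048, 0.007, -1, 0.0098, 0.0144, 0.0325, -0.0353, -0.0048, 0.007, -1]
```

The bin (633,176, 48 mm high) is close to where the gripper body will be, so I'll place the plate with a 4° lean. That keeps the gripper about 8 mm higher over the bin and is well inside the slot's 12°.

Run:
```python
from h import *
planp((543.5,16.4,170),0.7,-76,-1,(0,1.4,-17.4))
```

```text
ctl now [448.6 301.4 158.6] rot deg [-85.06 -11.36  17.76]
[-0.0013, 0.0381, -0.0074, -0.0338, -0.0045, 0.007, -1, -0.0006, 0.0387, -0.0037, -0.0338, -0.0045, 0.007, -1, 0.0002, 0.0389, 0.0001, -0.0338, -0.0045, 0.007, -1, 0.001, 0.0386, 0.0039, -0.0338, -0.0045, 0.007, -1, 0.0018, 0.038, 0.0076, -0.0338, -0.0045, 0.007, -1]
[0.0027, 0.037, 0.0112, -0.0338, -0.0045, 0.007, -1, 0.0036, 0.0355, 0.0147, -0.0338, -0.0045, 0.007, -1, 0.0046, 0.0337, 0.018, -0.0338, -0.0045, 0.007, -1, 0.0055, 0.0315, 0.021, -0.0338, -0.0045, 0.007, -1, 0.0064, 0.029, 0.0238, -0.0338, -0.0045, 0.007, -1]
[0.0073, 0.0262, 0.0263, -0.0338, -0.0045, 0.007, -1, 0.0082, 0.0231, 0.0285, -0.0338, -0.0045, 0.007, -1, 0.009, 0.0198, 0.0303, -0.0338, -0.0045, 0.007, -1, 0.0098, 0.0163, 0.0318, -0.0338, -0.0045, 0.007, -1]
```

>>> move_arm(targets=[-0.0013,0.038,-0.0075,-0.0338,-0.0045,0.007,-1,-0.0006,0.0385,-0.0037,-0.0338,-0.0045,0.007,-1,0,0.039,0,-0.0338,-0.0045,0.007,-1,0.001,0.0385,0.004,-0.0338,-0.0045,0.007,-1,0.002,0.038,0.0075,-0.0338,-0.0045,0.007,-1])

```text
time_s: 4.42
eef_pos: [481.2, 191.5, 143.0]
tool_rot: [0.974, 0.118, -0.011, 0.192]
contact_force: [0.2, 0.5, -1.3]
grip_width: 0.563
```

>>> move_arm(targets=[0.0027,0.037,0.011,-0.0338,-0.0045,0.007,-1,0.0036,0.0355,0.0147,-0.0338,-0.0045,0.007,-1,0.0046,0.0337,0.018,-0.0338,-0.0045,0.007,-1,0.0055,0.0315,0.021,-0.0338,-0.0045,0.007,-1,0.0064,0.029,0.024,-0.0338,-0.0045,0.007,-1])

```text
time_s: 4.83
eef_pos: [515.4, 80.3, 150.6]
tool_rot: [0.888, 0.06, -0.004, 0.456]
contact_force: [-0.8, -0.6, -2.0]
grip_width: 0.561
```

Run:
```python
from h import *
state()
planp((543.5,16.4,150),0.7,-76,-1,(0,1.4,-17.4))
import kin
b=kin.fit(); print(b[0],b[3].round(2))
```

```text
t 4.83 tcp [515.4  80.3 150.6] grasp [514.5  95.7 161.6] psi 5.96 xz -0.061 z_t [ 0.049 -0.81  -0.584] q [ 0.307  0.63   1.477 -0.917  1.443  0.497] F [-0.8 -0.6 -2. ] w 0.561
ctl now [514.7  93.6 161.8] rot deg [-21.61  -3.31   5.43]
[0.0085, 0.0186, 0.0296, -0.03, -0.0046, 0.0075, -1, 0.0093, 0.0155, 0.0308, -0.03, -0.0046, 0.0075, -1, 0.01, 0.0124, 0.0318, -0.03, -0.0046, 0.0075, -1, 0.0106, 0.0091, 0.0324, -0.03, -0.0046, 0.0075, -1]
7.699398301179107 [  1.14 132.02 532.29 100.44 351.06 249.99   3.14   0.   117.09]
```

>>> move_arm(targets=[0.0085,0.0186,0.0296,-0.03,-0.0046,0.0075,-1,0.0093,0.0155,0.0308,-0.03,-0.0046,0.0075,-1,0.01,0.0124,0.0318,-0.03,-0.0046,0.0075,-1,0.0106,0.009,0.0324,-0.03,-0.0046,0.0075,-1,0,0,0,0,0,0,-1])

```text
time_s: 5.25
eef_pos: [543.9, -2.5, 135.4]
tool_rot: [0.781, 0.011, 0.001, 0.624]
contact_force: [-1.0, -0.5, -1.6]
grip_width: 0.563
```

Run:
```python
from h import *
state()
planp((543.5,16.4,125),0.7,-76,-1,(0,1.4,-17.4))
for n in ("scene","wrist"):
    p=viewer.camera(n); cv2.imwrite(f"pics/{n}6.png",p["pixels"][:,:,::-1]); pickle.dump(p,open(f"{n}6.pkl","wb"))
state()
```

```text
t 5.25 tcp [543.9  -2.5 135.4] grasp [543.6  16.1 139.6] psi 1.09 xz -0.013 z_t [ 0.016 -0.975 -0.222] q [ 0.22   0.806  1.497 -1.269  1.57   0.742] F [-1.  -0.5 -1.6] w 0.563
ctl now [543.6  14.2 140.6] rot deg [ 1.19 -0.21  0.8 ]
[0.0001, -0.0268, 0.0021, 0.0066, -0.0012, 0.0044, -1]
t 5.35 tcp [ 5.436e+02 -4.000e-01  1.374e+02] grasp [543.3  18.1 141.7] psi 1.19 xz -0.01 z_t [ 0.018 -0.974 -0.228] q [ 0.224  0.801  1.496 -1.264  1.568  0.738] F [-0.4 -0.6 -0.7] w 0.559
```

View pics/scene6.png

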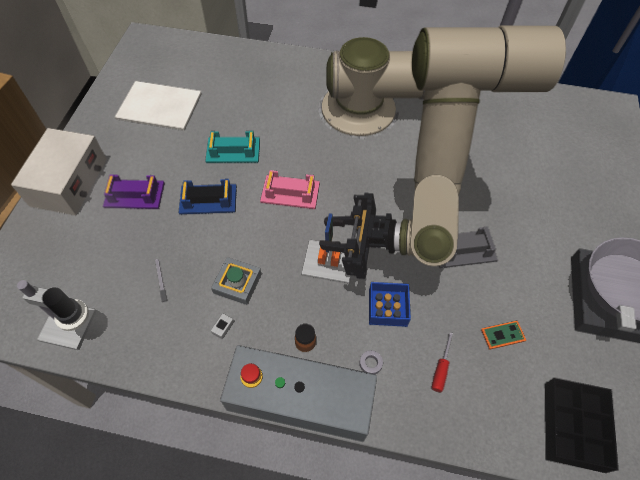

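View pics/wrist6.png

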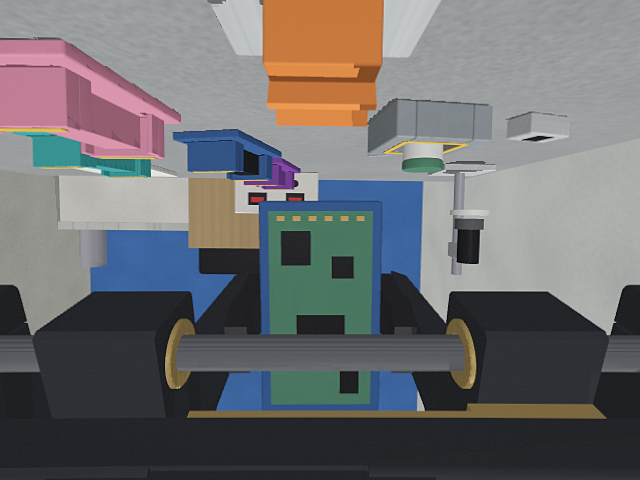

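The scene picture shows the plate upright over the orange jaws, at (329,225) against the rest at (329,258), with the gripper bar clear of the bin (390,303). In the wrist picture the plate's columns 260–382 line up with the jaws' 263–383. I'll lower in steps.

Run:
```python
from h import *
state()
planp((543.5,16.4,112),0.7,-76,-1,(0,1.4,-17.4),mm=15)
```

```text
t 5.35 tcp [ 5.436e+02 -4.000e-01  1.374e+02] grasp [543.3  18.1 141.7] psi 1.19 xz -0.01 z_t [ 0.018 -0.974 -0.228] q [ 0.224  0.801  1.496 -1.264  1.568  0.738] F [-0.4 -0.6 -0.7] w 0.559
ctl now [543.3  16.2 142.7] rot deg [ 0.85 -0.33  0.69]
[0.0002, -0.0168, 0.0038, 0.0016, -0.0006, 0.0013, -1, 0.0002, -0.0168, 0.0038, 0.0016, -0.0006, 0.0013, -1, 0.0001, -0.0167, 0.0039, 0.0016, -0.0006, 0.0013, -1]
```

>>> move_arm(targets=[0.0002,-0.0168,0.0038,0.0016,-0.0006,0.0013,-1,0.0002,-0.0168,0.0038,0.0016,-0.0006,0.0013,-1,0,-0.0168,0.0038,0.0016,-0.0006,0.0013,-1,0,0,0,0,0,0,-1,0,0,0,0,0,0,-1])

```text
time_s: 5.77
eef_pos: [543.1, 3.6, 103.9]
tool_rot: [0.791, 0.006, 0.006, 0.612]
contact_force: [-0.7, 0.6, -1.2]
grip_width: 0.555
```

Run:
```python
from h import *
state()
p=viewer.camera("top"); cv2.imwrite("pics/top7.png",cv2.resize(p["pixels"][170:260,240:340,::-1],(800,600)[:2] if 0 else (666,600),interpolation=cv2.INTER_NEAREST))
planp((543.5,16.4,85),0.7,-76,-1,(0,1.4,-17.4),mm=15)
```

```text
t 5.77 tcp [543.1   3.6 103.9] grasp [542.8  22.  108.6] psi 0.95 xz 0.003 z_t [ 0.017 -0.968 -0.251] q [ 0.228  0.847  1.5   -1.244  1.539  0.801] F [-0.7  0.6 -1.2] w 0.555
ctl now [542.8  20.  109.6] rot deg [-0.56 -0.27 -0.07]
[0.0004, -0.0189, 0.0081, -0.0015, -0.0008, -0.0002, -1, 0.0005, -0.019, 0.008, -0.0015, -0.0008, -0.0002, -1]
```

View pics/top7.png

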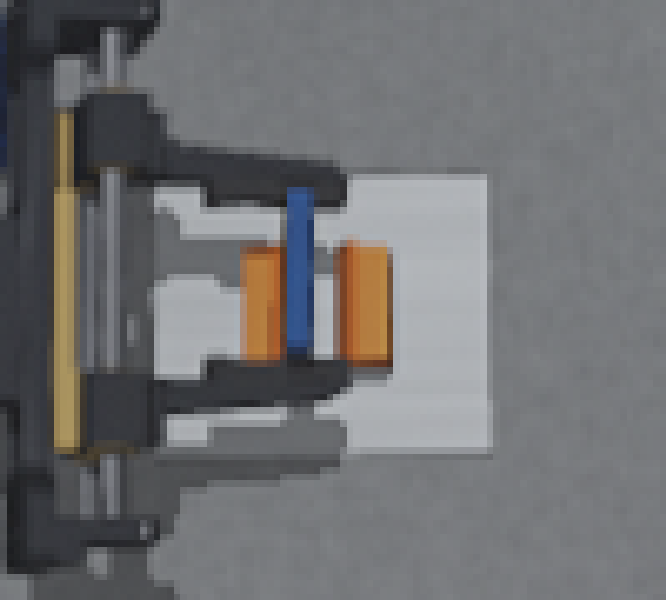

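The top view shows the plate's blue upper edge at crop columns 287–313 between the jaws (slot at 283–340). It sits slightly toward the left jaw (+y), which agrees with a control y of 20. I'll check it numerically.

Run:
```python
from h import *
p=pickle.load(open("top0.pkl","rb"))
pp,r,s=cur()
o=np.array([0,1.4,-17.4])
# plate frame in tool: normal (grasp time up)=(-.002,-.173,-.985)
nrm=np.array([0,-.173,-.985]); ln=np.array([0,.985,-.173])
c=pp+r.apply(o); L=r.apply(ln); N=r.apply(nrm); print("c",c.round(1),"L",L.round(3),"N",N.round(3))
for s_ in (1,-1):
    for x in (25,-25):
        for t in (4,-4):
            X=c+45*L*np.sign(L[2])+x*r.apply([1,0,0])+t*N; print(X.round(1),proj(p,X).round(1), ((proj(p,X)-[240,170])*6.66).round())
    break
print(ray(p,[(285.05,210.5)],c[2]+45))
```

```text
c [542.8  20.  109.6] L [-0.001 -0.08   0.997] N [-0.017  0.997  0.08 ]
[567.6  20.8 154.8] [[281.3 197.6]] [[275. 184.]]
[567.8  12.9 154.2] [[285.1 197.6]] [[301. 184.]]
[517.7  20.  154.7] [[281.4 221.6]] [[275. 344.]]
[517.8  12.  154.1] [[285.2 221.6]] [[301. 344.]]
[[540.7996126   12.68103615 154.61049418]]
```

Run:
```python
from h import *
state()
planp((543.5,15.6,87),0.8,-79,-1,(0,1.3,-15),mm=14)
```

```text
t 5.82 tcp [543.1   3.6 103.9] grasp [542.7  21.9 108.7] psi 0.94 xz 0.002 z_t [ 0.017 -0.968 -0.251] q [ 0.228  0.847  1.5   -1.244  1.539  0.8  ] F [-0.2  0.2 -0.2] w 0.56
ctl now [542.8  17.7 108.9] rot deg [-3.55 -0.17 -0.1 ]
[0.0005, -0.0164, 0.0064, -0.0099, -0.0005, -0.0003, -1, 0.0005, -0.0166, 0.0058, -0.0099, -0.0005, -0.0003, -1]
```

>>> move_arm(targets=[0.0005,-0.0164,0.0064,-0.01,-0.0005,0,-1,0.0005,-0.0166,0.006,-0.01,-0.0005,0,-1,0,0,0,0,0,0,-1,0,0,0,0,0,0,-1])

```text
time_s: 6.15
eef_pos: [544.5, 1.7, 84.6]
tool_rot: [0.771, 0.004, 0.007, 0.637]
contact_force: [0.0, -0.3, -0.7]
grip_width: 0.564
```

Run:
```python
from h import *
state()
planp((543.5,15.6,67),0.8,-79,-1,(0,1.3,-15),mm=11)
```

```text
t 6.15 tcp [544.5   1.7  84.6] grasp [544.2  20.3  88.2] psi 0.83 xz 0.006 z_t [ 0.015 -0.982 -0.189] q [ 0.23   0.907  1.497 -1.285  1.571  0.86 ] F [ 0.  -0.3 -0.7] w 0.564
ctl now [544.2  16.2  88.7] rot deg [ 0.09 -0.1  -0.34]
[-0.0008, -0.0177, 0.0039, 0.0002, -0.0003, -0.001, -1, -0.0007, -0.0177, 0.0039, 0.0002, -0.0003, -0.001, -1]
```

>>> move_arm(targets=[-0.0008,-0.0178,0.0039,0,0,-0.001,-1,-0.0007,-0.0178,0.0039,0,0,-0.001,-1,0,0,0,0,0,0,-1,0,0,0,0,0,0,-1])

```text
time_s: 6.48
eef_pos: [544.1, 1.4, 62.6]
tool_rot: [0.772, 0.005, 0.006, 0.636]
contact_force: [0.6, 0.5, -0.9]
grip_width: 0.562
```

Run:
```python
from h import *
state()
planp((543.5,15.6,65),0.8,-79,-1,(0,1.3,-15),mm=11)
p=viewer.camera("top"); cv2.imwrite("pics/top8.png",cv2.resize(p["pixels"][170:260,240:340,::-1],(666,600),interpolation=cv2.INTER_NEAREST))
```

```text
t 6.48 tcp [544.1   1.4  62.6] grasp [543.8  20.   66.3] psi 0.93 xz 0.003 z_t [ 0.016 -0.981 -0.192] q [ 0.229  0.944  1.498 -1.285  1.557  0.893] F [ 0.6  0.5 -0.9] w 0.562
ctl now [543.9  15.9  66.8] rot deg [-0.07 -0.16 -0.13]
[-0.0007, -0.0028, 0.001, -0.0004, -0.0009, -0.0007, -1]
```

View pics/top8.png

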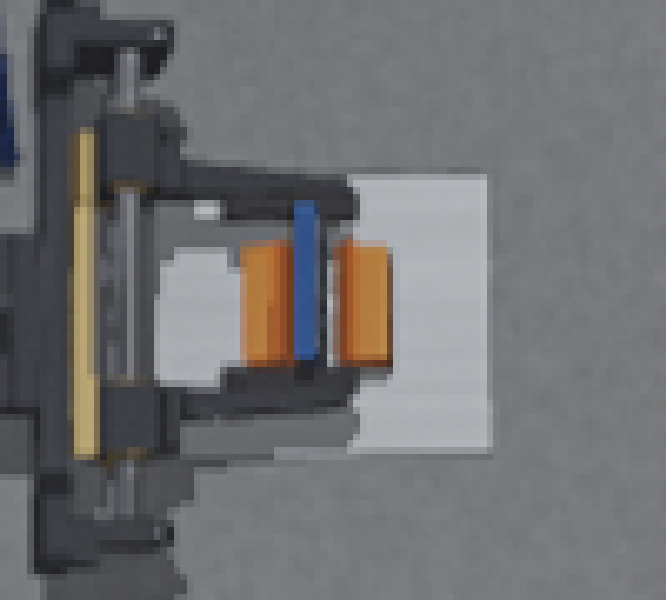

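The plate's blue edge (crop columns 295–320) is between the jaws and there is no contact force. I'll lower until the force rises.

>>> move_arm(targets=[0,-0.0018,0.0003,0,0,0,-1,0,-0.0018,0.0003,0,0,0,-1,0,0,0,0,0,0,-1])

```text
time_s: 6.78
eef_pos: [544.2, 1.4, 62.8]
tool_rot: [0.771, 0.004, 0.007, 0.637]
contact_force: [0.3, -0.0, -1.0]
grip_width: 0.562
```

>>> move_arm(targets=[0,-0.002,0.0004,0,0,0,-1,0,0,0,0,0,0,-1])

```text
time_s: 6.95
eef_pos: [544.4, 1.4, 62.5]
tool_rot: [0.771, 0.004, 0.007, 0.637]
contact_force: [-0.5, -1.0, -0.7]
grip_width: 0.564
```

Run:
```python
from h import *
state()
planp((543.5,15.6,65),0.8,-79,-1,(0,1.3,-15),mm=11)
```

```text
t 6.95 tcp [544.4   1.4  62.5] grasp [544.   20.1  66.1] psi 0.89 xz 0.006 z_t [ 0.016 -0.982 -0.188] q [ 0.23   0.946  1.497 -1.287  1.561  0.897] F [-0.5 -1.  -0.7] w 0.564
ctl now [544.1  15.9  66.6] rot deg [ 0.17 -0.15 -0.34]
[-0.0011, -0.0026, 0.001, 0.001, -0.0008, -0.0019, -1]
```

>>> move_arm(targets=[0,-0.005,0.001,0,0,0,-1,0,-0.002,0.0004,0,0,0,-1])

```text
time_s: 7.12
eef_pos: [544.4, 1.2, 62.5]
tool_rot: [0.768, 0.002, 0.008, 0.64]
contact_force: [-1.6, 1.4, 5.0]
grip_width: 0.559
```

Run:
```python
from h import *
state()
```

```text
t 7.12 tcp [544.4   1.2  62.5] grasp [544.1  19.9  65.9] psi 0.81 xz 0.01 z_t [ 0.016 -0.984 -0.179] q [ 0.23   0.95   1.496 -1.292  1.567  0.904] F [-1.6  1.4  5. ] w 0.559
```

The contact force is 5 N upward, so the plate is on the slot floor. I'll release.

>>> move_arm(targets=[0,0,0,0,0,0,1,0,0,0,0,0,0,1,0,0,0,0,0,0,1,0,0,0,0,0,0,1,0,0,0,0,0,0,1])

```text
time_s: 7.53
eef_pos: [544.6, 1.3, 62.1]
tool_rot: [0.768, 0.002, 0.009, 0.64]
contact_force: [0.5, 0.3, 0.1]
grip_width: 0.914
```

>>> move_arm(targets=[0,0,0,0,0,0,1,0,0,0,0,0,0,1,0,0,0,0,0,0,1])

```text
time_s: 7.78
eef_pos: [544.6, 1.2, 61.6]
tool_rot: [0.769, 0.003, 0.008, 0.64]
contact_force: [0.0, 0.3, -0.5]
grip_width: 1.004
```

Run:
```python
from h import *
state()
p=viewer.camera("top"); cv2.imwrite("pics/top9.png",cv2.resize(p["pixels"][170:260,240:340,::-1],(666,600),interpolation=cv2.INTER_NEAREST))
planp((543.5,90,80),0.8,-79,1,(0,1.3,-15),mm=32)
```

```text
t 7.78 tcp [544.6   1.2  61.6] grasp [544.3  19.9  65.1] psi 0.83 xz 0.01 z_t [ 0.016 -0.983 -0.181] q [ 0.23   0.95   1.496 -1.291  1.565  0.904] F [ 0.   0.3 -0.5] w 1.004
ctl now [544.3  15.7  65.6] rot deg [ 0.54 -0.13 -0.53]
[0.0002, 0.0003, -0.042, 0.001, -0.0002, -0.001, 1, 0.0002, 0.0002, -0.042, 0.001, -0.0002, -0.001, 1, 0.0001, 0, -0.042, 0.001, -0.0002, -0.001, 1]
```

View pics/top9.png

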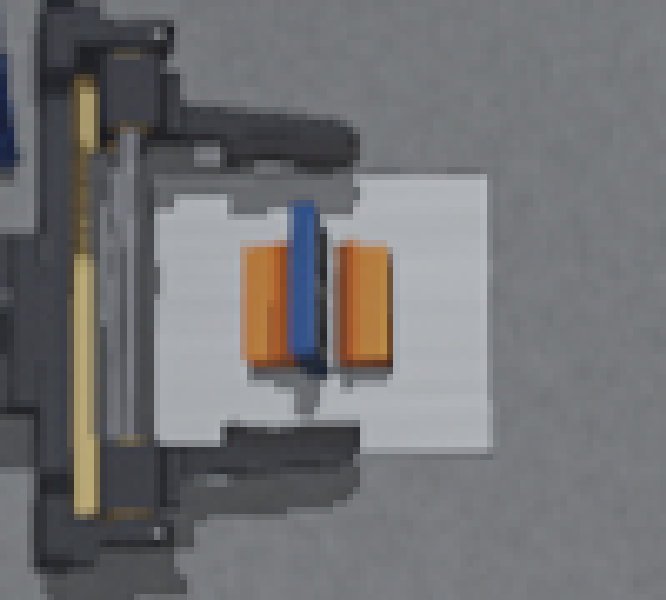

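The plate stands by itself in the slot at crop columns 290–322, rows 200–372. The fingers are fully open and clear of it, at rows ~140 and ~440. I'll retreat and go over to the other side, after checking the inverse kinematics for the next poses.

Run:
```python
from kin import *
k=load(); q=log()['q']
for nm,g,psi,th in (("retreat",(543.5,95,82),.8,-79),("up",(543.5,95,200),.8,-60),("over",(543.5,10,230),.8,0),("Bside",(543.5,-80,140),.8,75),("Blow",(543.5,-75,70),.8,75),("B",(544,16,65),.8,75),("Bup",(544,16,170),.8,75),("nest hi",(427,-340,150),14.7,-15),("nest",(427,-340,44),14.7,-15)):
    r=Rt(psi,th); p=np.array(g)+19*r.as_matrix()[:,2]
    x,c=ik(p,r,q,k); print(nm,x.round(2),round(c,3)); q=x
planp((543.5,90,80),0.8,-79,1,(0,0,-19),mm=32)
```

```text
retreat [ 0.35  0.95  1.39 -1.2   1.67  0.82] 0.0
up [ 0.31  0.66  1.34 -0.98  1.59  0.51] 0.0
over [-0.2   0.39  1.36 -0.    1.39 -0.21] 0.0
Bside [-0.7   0.83  1.39  0.9   1.92 -0.87] 0.0
Blow [-0.69  0.94  1.41  0.87  1.84 -0.97] 0.0
B [-0.56  0.91  1.52  0.96  1.72 -0.99] 0.0
Bup [-0.56  0.74  1.5   0.99  1.83 -0.82] 0.0
nest hi [-0.84  0.41  1.62 -0.15  0.88 -1.01] 0.0
nest [-0.84  0.58  1.73 -0.21  0.61 -0.94] 0.0
ctl now [544.3  19.9  65. ] rot deg [ 0.54 -0.13 -0.53]
[0.0002, 0.001, -0.0398, 0.001, -0.0002, -0.001, 1, 0.0002, 0.0009, -0.0398, 0.001, -0.0002, -0.001, 1, 0.0001, 0.0008, -0.0398, 0.001, -0.0002, -0.001, 1]
```

>>> move_arm(targets=[0,0,-0.042,0,0,0,1,0,0,-0.042,0,0,0,1,0,0,-0.042,0,0,0,1,0,0,-0.02,0,0,0,1])

```text
time_s: 8.17
eef_pos: [542.6, 87.5, 77.4]
tool_rot: [0.769, 0.001, 0.005, 0.64]
contact_force: [0.5, -0.4, 1.4]
grip_width: 0.999
```

Run:
```python
from h import *
planp((543.5,95,225),0.8,-35,1,(0,0,-19))
```

```text
ctl now [542.4 106.2  80.9] rot deg [44.55  0.05 -0.49]
[0.0005, 0.0307, -0.0038, 0.0354, 0, -0.0004, 1, 0.0004, 0.0301, -0.0076, 0.0354, 0, -0.0004, 1, 0.0004, 0.0291, -0.0113, 0.0354, 0, -0.0004, 1, 0.0003, 0.0277, -0.0148, 0.0354, 0, -0.0004, 1, 0.0003, 0.0258, -0.0182, 0.0354, 0, -0.0004, 1]
[0.0003, 0.0237, -0.0213, 0.0354, 0, -0.0004, 1, 0.0002, 0.0212, -0.0242, 0.0354, 0, -0.0004, 1]
```

>>> move_arm(targets=[0,0.0305,-0.004,0.0354,0,0,1,0,0.03,-0.0076,0.0354,0,0,1,0,0.029,-0.0113,0.0354,0,0,1,0,0.0277,-0.0148,0.0354,0,0,1,0,0.0258,-0.018,0.0354,0,0,1])

```text
time_s: 8.58
eef_pos: [541.4, 88.6, 163.0]
tool_rot: [0.918, 0.012, -0.001, 0.398]
contact_force: [-0.3, -0.1, -0.1]
grip_width: 1.0
```

>>> move_arm(targets=[0,0.0237,-0.0213,0.0354,0,0,1,0,0.0212,-0.0242,0.0354,0,0,1])

```text
time_s: 8.75
eef_pos: [541.6, 88.2, 204.0]
tool_rot: [0.958, 0.013, -0.001, 0.288]
contact_force: [0.7, -0.1, -0.1]
grip_width: 1.0
```

Run:
```python
from h import *
state()
p=viewer.camera("top"); cv2.imwrite("pics/top10.png",cv2.resize(p["pixels"][170:260,240:340,::-1],(666,600),interpolation=cv2.INTER_NEAREST))
planp((543.5,-100,235),0.8,30,1,(0,0,-19))
```

```text
t 8.75 tcp [541.6  88.2 204. ] grasp [541.5  98.6 219.8] psi 1.35 xz -0.009 z_t [ 0.006 -0.552 -0.834] q [ 0.194  0.505  1.319 -0.577  1.46   0.276] F [ 0.7 -0.1 -0.1] w 1.0
ctl now [543.4  97.3 226.1] rot deg [63.06 -0.13  0.45]
[-0.0007, 0.0249, 0.0165, 0.035, -0.0001, 0.0002, 1, -0.0007, 0.0265, 0.0133, 0.035, -0.0001, 0.0002, 1, -0.0006, 0.0278, 0.0099, 0.035, -0.0001, 0.0002, 1, -0.0006, 0.0288, 0.0064, 0.035, -0.0001, 0.0002, 1, -0.0006, 0.0293, 0.0028, 0.035, -0.0001, 0.0002, 1]
[-0.0006, 0.0294, -0.0008, 0.035, -0.0001, 0.0002, 1, -0.0005, 0.0292, -0.0044, 0.035, -0.0001, 0.0002, 1, -0.0005, 0.0285, -0.008, 0.035, -0.0001, 0.0002, 1, -0.0005, 0.0274, -0.0114, 0.035, -0.0001, 0.0002, 1, -0.0005, 0.026, -0.0148, 0.035, -0.0001, 0.0002, 1]
```

>>> move_arm(targets=[-0.0007,0.025,0.0165,0.035,0,0,1,-0.0007,0.0265,0.0133,0.035,0,0,1,-0.0006,0.0278,0.01,0.035,0,0,1,-0.0006,0.0288,0.0064,0.035,0,0,1,-0.0006,0.0293,0.0028,0.035,0,0,1])

```text
time_s: 9.22
eef_pos: [544.0, -1.2, 214.8]
tool_rot: [1.0, 0.014, 0.007, 0.005]
contact_force: [0.7, 0.2, -0.3]
grip_width: 1.001
```

>>> move_arm(targets=[-0.0006,0.0294,-0.0008,0.035,0,0,1,-0.0005,0.0292,-0.0044,0.035,0,0,1,-0.0005,0.0285,-0.008,0.035,0,0,1,-0.0005,0.0274,-0.0114,0.035,0,0,1,-0.0005,0.026,-0.0148,0.035,0,0,1])

```text
time_s: 9.63
eef_pos: [543.2, -96.5, 222.2]
tool_rot: [0.96, 0.015, 0.008, -0.278]
contact_force: [0.7, 0.6, 0.4]
grip_width: 1.001
```

Run:
```python
from h import *
state()
p=viewer.camera("top"); im=p["pixels"]; pickle.dump(p,open("top11.pkl","wb")); cv2.imwrite("pics/top11.png",cv2.resize(im[170:260,240:340,::-1],(666,600),interpolation=cv2.INTER_NEAREST))
planp((543.5,-100,130),0.8,75,1,(0,0,-19))
```

```text
t 9.63 tcp [543.2 -96.5 222.2] grasp [ 543.1 -106.6  238.3] psi 1.41 xz 0.023 z_t [ 0.006  0.534 -0.845] q [-0.603  0.491  1.279  0.463  1.696 -0.652] F [0.7 0.6 0.4] w 1.001
ctl now [ 543.  -111.7  236.1] rot deg [42.33 -0.44  1.11]
[-0.0004, 0.0079, 0.0226, 0.0336, -0.0004, 0.0009, 1, -0.0003, 0.0103, 0.0213, 0.0336, -0.0004, 0.0009, 1, -0.0002, 0.0125, 0.0197, 0.0336, -0.0004, 0.0009, 1, -0.0002, 0.0145, 0.0179, 0.0336, -0.0004, 0.0009, 1, -0.0001, 0.0163, 0.016, 0.0336, -0.0004, 0.0009, 1]
[-0, 0.0179, 0.0138, 0.0336, -0.0004, 0.0009, 1, 0, 0.0192, 0.0115, 0.0336, -0.0004, 0.0009, 1]
```

View pics/top11.png

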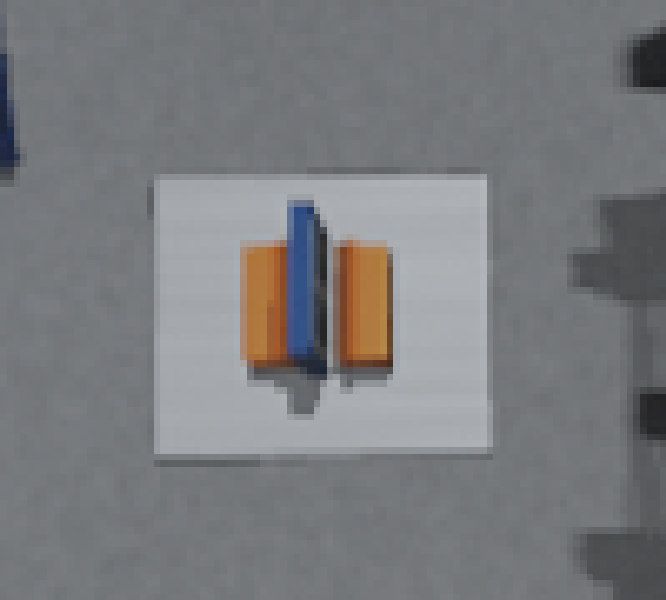

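The plate stands alone with its upper edge at crop columns 288–314, rows 201–358. I'll compute its position and lean, then continue.

>>> move_arm(targets=[-0.0004,0.008,0.0226,0.0336,0,0,1,-0.0003,0.0103,0.0213,0.0336,0,0,1,-0.0002,0.0125,0.0197,0.0336,0,0,1,-0.0002,0.0145,0.018,0.0336,0,0,1,0,0.0163,0.016,0.0336,0,0.001,1])

```text
time_s: 10.1
eef_pos: [543.7, -91.3, 151.7]
tool_rot: [0.85, 0.009, 0.006, -0.526]
contact_force: [0.3, 0.4, -0.6]
grip_width: 0.998
```

>>> move_arm(targets=[0,0.018,0.0138,0.0336,0,0.001,1,0,0.019,0.0115,0.0336,0,0.001,1,0,0,0,0,0,0,1])

```text
time_s: 10.35
eef_pos: [542.2, -86.6, 118.8]
tool_rot: [0.785, 0.001, -0.001, -0.619]
contact_force: [-0.3, -0.2, -1.1]
grip_width: 1.0
```

Run:
```python
from h import *
state()
p=pickle.load(open("top11.pkl","rb"))
print(ray(p,[(282.8,212),(286.7,212),(284.8,199.7),(284.8,223.4)],110).round(1))
p=viewer.camera("wrist"); cv2.imwrite("pics/w12.png",p["pixels"][:,:,::-1]); pickle.dump(p,open("w12.pkl","wb"))
w=cloud(p); k=(abs(w[...,1]-16)<18)&(abs(w[...,0]-544)<32)&(w[...,2]>63)&(w[...,2]<125); q=w[k]; print(len(q),q.min(0).round(1),q.max(0).round(1))
# plane fit of front face
m=q[(q[:,2]<106)&(abs(q[:,0]-544)<20)]; A=np.c_[m[:,0],m[:,2],np.ones(len(m))]; 
for _ in range(3):
    s=np.linalg.lstsq(A,m[:,1],rcond=None)[0]; g=abs(A@s-m[:,1])<2; m=m[g];A=A[g]
print("y=",s.round(4),"y at x544 z65",(s@[544,65,1]).round(1),"lean deg",np.degrees(np.arctan(s[1])).round(1),"yaw",np.degrees(np.arctan(s[0])).round(1))
planp((543.5,-85,70),0.8,75,1,(0,0,-19))
```

```text
t 10.35 tcp [542.2 -86.6 118.8] grasp [ 542.3 -105.1  123.2] psi 0.15 xz 0.001 z_t [-0.002  0.973 -0.233] q [-0.732  0.874  1.362  0.889  1.949 -0.893] F [-0.3 -0.2 -1.1] w 1.0
[[542.7  20.4 110. ]
 [542.7  12.  110. ]
 [569.5  16.4 110. ]
 [518.   15.8 110. ]]
3789 [520.1   7.8  63. ] [570.1  18.4 111.9]
y= [5.3000e-03 2.5000e-03 7.6223e+00] y at x544 z65 10.7 lean deg 0.1 yaw 0.3
ctl now [ 542.8 -105.3  125.2] rot deg [-1.17 -0.64  0.05]
[0.0003, 0.0409, 0.0274, -0.0033, -0.0018, 0.0001, 1, 0.0005, 0.0406, 0.0278, -0.0033, -0.0018, 0.0001, 1]
```

View pics/w12.png

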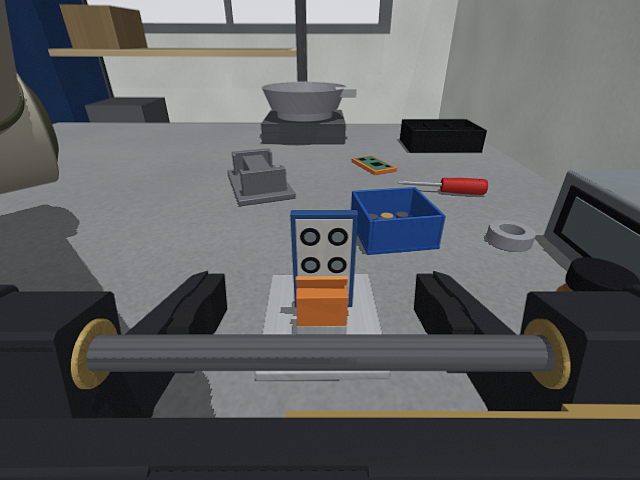

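The lens face is towards the gripper: the plate is at (323,258), upright (lean 0.1°), and the rest is below it at (322,310). The plate centre is about (544.7, 16, 65). I'll lower and approach.

>>> move_arm(targets=[0.0003,0.041,0.0274,-0.0033,-0.0018,0,1,0.0005,0.041,0.0278,-0.0033,-0.0018,0,1,0,0,0,0,0,0,1])

```text
time_s: 10.65
eef_pos: [544.2, -67.7, 66.0]
tool_rot: [0.799, 0.008, -0.003, -0.602]
contact_force: [-0.2, 0.3, -0.1]
grip_width: 1.0
```

Run:
```python
from h import *
state()
planp((544.7,-25,67),0.8,76,1,(0,0,-19),mm=25)
```

```text
t 10.65 tcp [544.2 -67.7  66. ] grasp [544.5 -86.   71.3] psi 0.93 xz 0.005 z_t [-0.014  0.961 -0.276] q [-0.7    0.933  1.39   0.854  1.846 -0.966] F [-0.2  0.3 -0.1] w 1.0
ctl now [544.5 -86.   71.3] rot deg [2.03 0.06 0.3 ]
[0.0007, -0.0074, 0.0332, 0.0038, 0.0001, 0.0006, 1, 0.0007, -0.007, 0.0333, 0.0038, 0.0001, 0.0006, 1, 0.0006, -0.0067, 0.0334, 0.0038, 0.0001, 0.0006, 1]
```

>>> move_arm(targets=[0.0007,-0.0074,0.0332,0.0038,0,0.0006,1,0.0007,-0.007,0.0333,0.0038,0,0.0006,1,0.0006,-0.0067,0.0334,0.0038,0,0.0006,1,0,0,0,0,0,0,1])

```text
time_s: 10.98
eef_pos: [546.1, -5.2, 69.0]
tool_rot: [0.792, 0.009, -0.002, -0.611]
contact_force: [0.5, 0.3, -0.5]
grip_width: 0.997
```

Run:
```python
from h import *
state()
planp((544.7,16,65.5),0.8,76,1,(0,0,-19),mm=22)
```

```text
t 10.98 tcp [546.1  -5.2  69. ] grasp [546.3 -23.5  73.8] psi 0.93 xz 0.007 z_t [-0.014  0.967 -0.254] q [-0.619  0.913  1.472  0.923  1.781 -0.977] F [ 0.5  0.3 -0.5] w 0.997
ctl now [546.3 -23.5  73.8] rot deg [0.69 0.02 0.44]
[-0.0009, -0.0019, 0.0337, 0.0019, 0.0001, 0.0012, 1, -0.0009, -0.0017, 0.0337, 0.0019, 0.0001, 0.0012, 1]
```

>>> move_arm(targets=[-0.0009,0.001,0.0337,0.0019,0,0.0012,1,-0.0009,0.001,0.0337,0.0019,0,0.0012,1,0,0,0,0,0,0,1,0,0,0,0,0,0,1])

```text
time_s: 11.32
eef_pos: [546.2, 34.0, 63.9]
tool_rot: [0.791, 0.01, -0.001, -0.612]
contact_force: [0.1, -0.3, 0.6]
grip_width: 1.0
```

Run:
```python
from h import *
state()
planp((544.7,16,65.5),0.8,76,1,(0,0,-19),mm=22)
```

```text
t 11.32 tcp [546.2  34.   63.9] grasp [546.4  15.6  68.6] psi 0.99 xz 0.01 z_t [-0.014  0.968 -0.252] q [-0.563  0.911  1.518  0.963  1.727 -0.993] F [ 0.1 -0.3  0.6] w 1.0
ctl now [546.4  15.6  68.6] rot deg [0.58 0.04 0.62]
[-0.0029, 0.0045, 0.002, 0.0032, 0.0002, 0.0035, 1]
```

>>> move_arm(targets=[-0.003,0.0065,0.002,0.003,0,0.0045,1,0,0,0,0,0,0,1,0,0,0,0,0,0,1])

```text
time_s: 11.57
eef_pos: [545.4, 31.6, 61.7]
tool_rot: [0.789, 0.005, -0.004, -0.614]
contact_force: [0.1, -0.4, 0.1]
grip_width: 1.0
```

Run:
```python
from h import *
state()
for n in ("wrist","top"):
    p=viewer.camera(n); im=p["pixels"][:,:,::-1]; cv2.imwrite(f"pics/{n}13.png",im if n=="wrist" else cv2.resize(im[170:260,240:340],(666,600),interpolation=0))
```

```text
t 11.57 tcp [545.4  31.6  61.7] grasp [545.6  13.2  66.4] psi 0.72 xz 0.0 z_t [-0.012  0.969 -0.246] q [-0.568  0.917  1.518  0.963  1.73  -0.989] F [ 0.1 -0.4  0.1] w 1.0
```

View pics/wrist13.png

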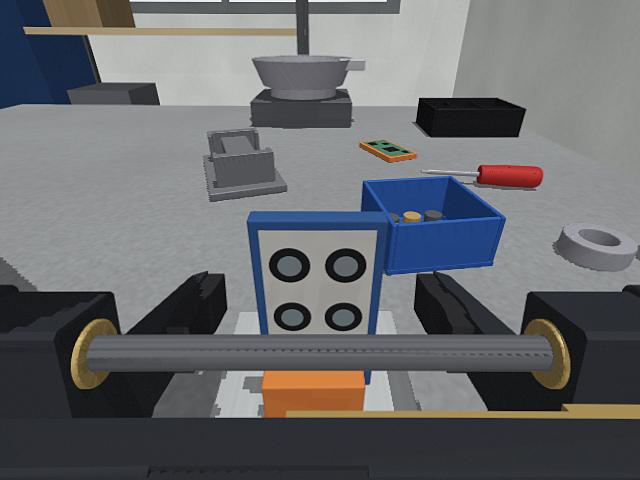

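View pics/top13.png

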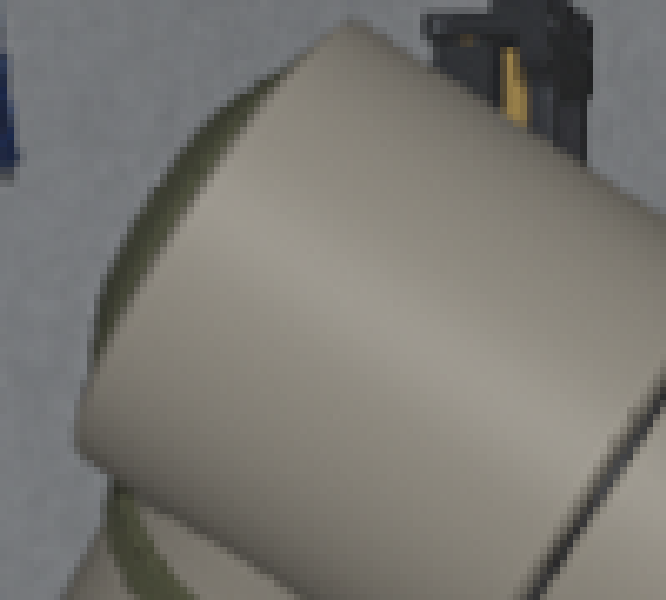

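The plate sits centred between the open fingers (plate columns 248–387, fingers 225 and 415). The top view is blocked by the arm. I'll close.

>>> move_arm(targets=[0,0.002,0.005,0,0,0,1,0,0.001,0,0,0,0,-1,0,0.001,0,0,0,0,-1,0,0.001,0,0,0,0,-1,0,0.001,0,0,0,0,-1])

```text
time_s: 12.08
eef_pos: [545.5, 33.0, 56.8]
tool_rot: [0.789, 0.004, -0.003, -0.614]
contact_force: [-0.8, -0.0, -0.7]
grip_width: 0.723
```

>>> move_arm(targets=[0,0,0,0,0,0,-1,0,0,0,0,0,0,-1,0,0,0,0,0,0,-1])

```text
time_s: 12.33
eef_pos: [545.5, 33.0, 56.6]
tool_rot: [0.789, 0.004, -0.004, -0.614]
contact_force: [0.4, 0.3, -0.4]
grip_width: 0.562
```

Run:
```python
from h import *
state()
p,r,s=cur()
print("o (plate at 544.7,16,65):", r.inv().apply(np.array([544.7,16,65])-p).round(2),"up in tool",r.inv().apply([0,0,1]).round(3))
planp((545.5,16,160),0.8,76,-1,(0,0,-19),mm=32)
```

```text
t 12.33 tcp [545.5  33.   56.6] grasp [545.7  14.6  61.3] psi 0.65 xz -0.0 z_t [-0.011  0.969 -0.246] q [-0.566  0.925  1.52   0.964  1.723 -0.996] F [ 0.4  0.3 -0.4] w 0.562
o (plate at 544.7,16,65): [ -0.95  -3.96 -18.51] up in tool [-0.    -0.969 -0.246]
ctl now [545.7  14.6  61.3] rot deg [ 0.22 -0.14 -0.05]
[-0.0001, -0.0401, -0.0095, 0.0003, -0.0002, -0.0001, -1, -0.0001, -0.0401, -0.0095, 0.0003, -0.0002, -0.0001, -1, -0.0001, -0.0401, -0.0094, 0.0003, -0.0002, -0.0001, -1, -0.0001, -0.0401, -0.0094, 0.0003, -0.0002, -0.0001, -1]
```

Gripped (opening 0.562, i.e. 49.5 mm). I'll lift straight up and check.

>>> move_arm(targets=[0,-0.04,-0.01,0,0,0,-1,0,-0.04,-0.0098,0,0,0,-1,0,-0.04,-0.0098,0,0,0,-1,0,-0.04,-0.0098,0,0,0,-1,0,0,0,0,0,0,-1])

```text
time_s: 12.75
eef_pos: [545.2, 33.8, 157.7]
tool_rot: [0.789, 0.003, -0.005, -0.615]
contact_force: [0.5, 0.2, -0.1]
grip_width: 0.561
```

Run:
```python
from h import *
state()
p=viewer.camera("wrist"); cv2.imwrite("pics/w14.png",p["pixels"][:,:,::-1])
planp((480,-150,190),5,30,-1,(0,-4,-18.5))
```

```text
t 12.75 tcp [545.2  33.8 157.7] grasp [545.5  15.4 162.4] psi 0.66 xz -0.005 z_t [-0.012  0.97  -0.245] q [-0.565  0.756  1.5    0.997  1.829 -0.831] F [ 0.5  0.2 -0.1] w 0.561
ctl now [545.2  16.9 164.3] rot deg [-45.85  -3.33  -3.01]
[-0.0162, 0.0073, -0.0408, -0.0364, -0.0026, -0.0024, -1, -0.0166, 0.0117, -0.04, -0.0364, -0.0026, -0.0024, -1, -0.017, 0.016, -0.0387, -0.0364, -0.0026, -0.0024, -1, -0.0174, 0.02, -0.0369, -0.0364, -0.0026, -0.0024, -1, -0.0178, 0.0239, -0.0346, -0.0364, -0.0026, -0.0024, -1]
[-0.0182, 0.0274, -0.0319, -0.0364, -0.0026, -0.0024, -1, -0.0187, 0.0307, -0.0288, -0.0364, -0.0026, -0.0024, -1]
```

View pics/w14.png

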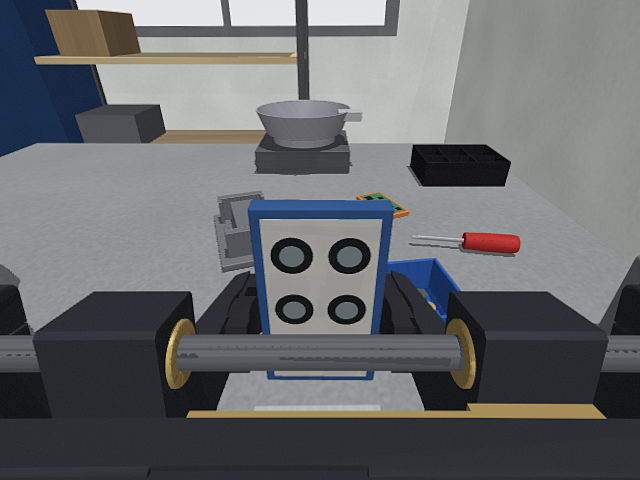

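The plate is held with its lens face to the camera (columns 248–392, rows 200–380). Now I'll carry it to the nest while turning it.

>>> move_arm(targets=[-0.0162,0.0073,-0.041,-0.0364,-0.0026,-0.0024,-1,-0.0166,0.0117,-0.04,-0.0364,-0.0026,-0.0024,-1,-0.017,0.016,-0.0387,-0.0364,-0.0026,-0.0024,-1,-0.0174,0.02,-0.037,-0.0364,-0.0026,-0.0024,-1,-0.0178,0.024,-0.0346,-0.0364,-0.0026,-0.0024,-1])

```text
time_s: 13.22
eef_pos: [494.7, -95.7, 159.2]
tool_rot: [0.932, 0.031, -0.017, -0.36]
contact_force: [-0.1, 1.0, -0.7]
grip_width: 0.558
```

>>> move_arm(targets=[-0.018,0.0274,-0.032,-0.0364,-0.0026,-0.0024,-1,-0.0187,0.0307,-0.0288,-0.0364,-0.0026,-0.0024,-1])

```text
time_s: 13.38
eef_pos: [475.3, -150.9, 164.5]
tool_rot: [0.968, 0.043, -0.02, -0.247]
contact_force: [-0.1, 0.4, -1.3]
grip_width: 0.56
```

Run:
```python
from h import *
state()
planp((427,-340,150),14.7,-14.2,-1,(0,-4,-18.5))
```

```text
t 13.38 tcp [ 475.3 -150.9  164.5] grasp [ 476.4 -159.9  181.2] psi 5.37 xz -0.017 z_t [-0.06   0.476 -0.878] q [-0.715  0.494  1.434  0.326  1.598 -0.859] F [-0.1  0.4 -1.3] w 0.56
ctl now [ 476.1 -156.2  182.6] rot deg [-42.81  -0.2   -9.6 ]
[-0.0154, 0.0444, -0.0142, -0.034, -0.0002, -0.0076, -1, -0.0164, 0.0452, -0.0097, -0.034, -0.0002, -0.0076, -1, -0.0174, 0.0455, -0.0052, -0.034, -0.0002, -0.0076, -1, -0.0184, 0.0453, -0.0007, -0.034, -0.0002, -0.0076, -1, -0.0194, 0.0446, 0.0037, -0.034, -0.0002, -0.0076, -1]
[-0.0204, 0.0433, 0.0081, -0.034, -0.0002, -0.0076, -1, -0.0213, 0.0417, 0.0123, -0.034, -0.0002, -0.0076, -1]
```

>>> move_arm(targets=[-0.0154,0.0444,-0.0142,-0.034,0,-0.0076,-1,-0.0164,0.0452,-0.0097,-0.034,0,-0.0076,-1,-0.0174,0.0455,-0.0052,-0.034,0,-0.0076,-1,-0.0184,0.0453,-0.0007,-0.034,0,-0.0076,-1,-0.0194,0.0446,0.0037,-0.034,0,-0.0076,-1])

```text
time_s: 13.8
eef_pos: [440.5, -299.9, 139.8]
tool_rot: [0.993, 0.11, 0.006, 0.03]
contact_force: [0.4, 0.2, -0.6]
grip_width: 0.556
```

>>> move_arm(targets=[-0.0204,0.0433,0.008,-0.034,0,-0.0076,-1,-0.0213,0.0417,0.0123,-0.034,0,-0.0076,-1,0,0,0,0,0,0,-1,0,0,0,0,0,0,-1])

```text
time_s: 14.13
eef_pos: [425.0, -359.2, 128.1]
tool_rot: [0.981, 0.137, 0.014, 0.138]
contact_force: [0.1, -0.4, -0.3]
grip_width: 0.557
```

Run:
```python
from h import *
state()
o=[]
for n in ("wrist","top","scene"):
    p=viewer.camera(n); cv2.imwrite(f"pics/{n}15.png",p["pixels"][:,:,::-1]); pickle.dump(p,open(f"{n}15.pkl","wb"))
pp,r,s=cur(); print("ctl",(pp+r.apply([0,-4,-18.5])).round(1))
planp((427,-340,90),14.7,-14.2,-1,(0,-4,-18.5))
```

```text
t 14.13 tcp [ 425.  -359.2  128.1] grasp [ 423.7 -354.1  146.4] psi 15.78 xz -0.011 z_t [ 0.065 -0.268 -0.961] q [-0.857  0.427  1.613 -0.167  0.859 -1.04 ] F [ 0.1 -0.4 -0.3] w 0.557
ctl [ 423.6 -350.5  145.6]
ctl now [ 423.6 -350.5  145.6] rot deg [1.85 0.25 1.22]
[0.0056, -0.0206, 0.0425, 0.0051, 0.0007, 0.0034, -1, 0.0053, -0.02, 0.0428, 0.0051, 0.0007, 0.0034, -1]
```

View pics/wrist15.png

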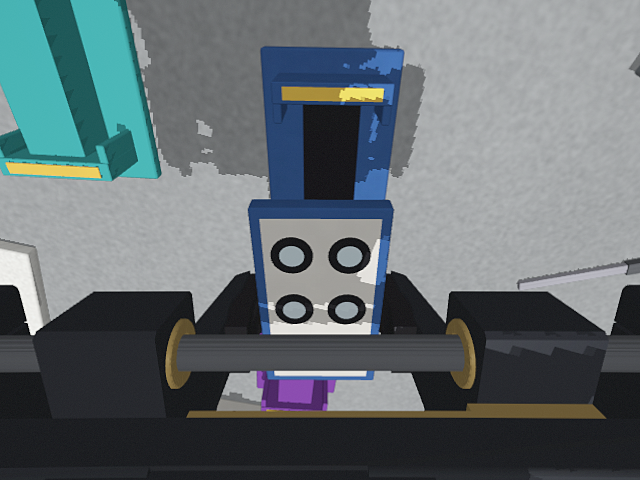

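View pics/top15.png

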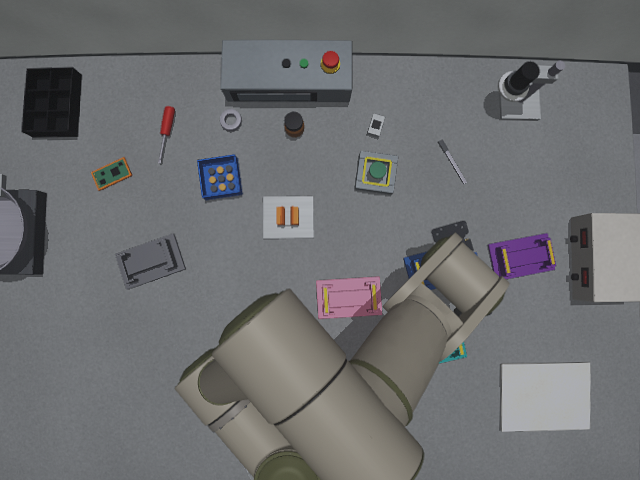

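The wrist picture shows the plate with its lens side to the camera (columns 248–393, rows 200–380). The blue nest is behind it, with its far yellow strip at (333,94). The purple look-alike is beyond it at (295,390). I'll measure the plate relative to the nest in this one picture.

```bash
cat > rel.py <<'E'
from h import *
def rel(p,zmin,pose):
    pp,r=pose
    w=cloud(p); hsv=cv2.cvtColor(p["pixels"],cv2.COLOR_RGB2HSV).astype(int); H,S,V=[hsv[...,i] for i in range(3)]
    t=r.inv().apply((w-pp).reshape(-1,3)).reshape(w.shape)
    u=np.mgrid[0:480,0:640]
    box=(u[0]>195)&(u[0]<385)&(u[1]>240)&(u[1]<400)
    # plate pts: within tool box
    k=box&(abs(t[...,0])<32)&(abs(t[...,1])<60)&(t[...,2]>-45)&(t[...,2]<2)&((V>110)|((S>110)&(H>95)&(H<125))|((V<90)&(S<60)&(u[1]>265)&(u[1]<375)&(u[0]<330)))
    q=w[k]; 
    ok=np.ones(len(q),bool)
    for _ in range(5):
        c=q[ok].mean(0); n=np.linalg.svd(q[ok]-c,full_matrices=False)[2][2]; ok=abs((q-c)@n)<2
    n*=np.sign(n[2]); f=q[ok]
    rr=rect(f[:,:2]); 
    print("plate pts",ok.sum(),"normal",n.round(3),"top-face rect",rr,"z",f[:,2].mean().round(1))
    ey=np.array([np.cos(np.radians(rr[2])),np.sin(np.radians(rr[2]))]); a=f[:,:2]@ey; print("along",np.percentile(a,[.2,99.8]).round(1))
    return f,n
E
python3 - <<'E'
from rel import *
p=pickle.load(open("wrist15.pkl","rb")); pp,r,s=cur()
f,n=rel(p,100,(pp,r))
w=cloud(p); hsv=cv2.cvtColor(p["pixels"],cv2.COLOR_RGB2HSV).astype(int); H,S,V=[hsv[...,i] for i in range(3)]
k=(w[...,2]<60)&(w[...,2]>5)&(np.hypot(w[...,0]-427,w[...,1]+340)<90)
for nm,m in (("yel",k&(S>100)&(H>18)&(H<35)),("pad",k&(V<60)&(w[...,2]>36)&(w[...,2]<43)),("top>43",k&(w[...,2]>43)),("base",k&(w[...,2]<14)&(S>80)&(H>95)&(H<125))):
    q=w[m]; print(nm,len(q),rect(q[:,:2]),"z",np.median(q[:,2]).round(1))
# model: nest far-end predicted from centre (427,-340), -75.3
for c in ((427,-340),):
    a=np.radians(-75.3); d=np.array([np.cos(a),np.sin(a)]); print("far(+y) end block yel centre model at ±", [ (np.array(c)+s_*d*58).round(1) for s_ in (1,-1)], "base ends",[ (np.array(c)+s_*d*75).round(1) for s_ in (1,-1)])
E
```

```text
plate pts 17440 normal [-0.006  0.032  0.999] top-face rect (array([ 422.6, -351.2]), array([91. , 50.4]), -74.4) z 149.2
along [406.9 496.4]
yel 1378 (array([ 411., -289.]), array([55.9,  7.3]), 15.1) z 49.0
pad 4958 (array([ 421. , -325.8]), array([61.8, 33.2]), -75.7) z 41.1
top>43 3284 (array([ 416.5, -309.3]), array([68.4, 54.5]), 14.8) z 48.4
base 10206 (array([ 419.2, -319.7]), array([104.1,  89.3]), -75.0) z 11.2
far(+y) end block yel centre model at ± [array([ 441.7, -396.1]), array([ 412.3, -283.9])] base ends [array([ 446. , -412.5]), array([ 408. , -267.5])]
```

The wrist-relative measurement gives a target plate centre of (426.2,-341.3), heading 14.7°. The plate estimate agrees with the control point within 1 mm.

Run:
```python
from h import *
state()
planp((426.2,-341.3,80),14.7,-14.1,-1,(0,-4,-18.5),mm=25)
```

```text
t 14.28 tcp [ 425.8 -359.1  128.9] grasp [ 424.6 -354.   147.2] psi 15.81 xz -0.01 z_t [ 0.066 -0.269 -0.961] q [-0.856  0.426  1.612 -0.167  0.86  -1.039] F [ 0.8 -0.2 -0.4] w 0.559
ctl now [ 423.6 -350.5  145.6] rot deg [1.95 0.25 1.22]
[0.0032, -0.0147, 0.0338, 0.0036, 0.0005, 0.0023, -1, 0.003, -0.0144, 0.034, 0.0036, 0.0005, 0.0023, -1, 0.0029, -0.014, 0.0341, 0.0036, 0.0005, 0.0023, -1]
```

>>> move_arm(targets=[0.0032,-0.0147,0.0338,0.0036,0.0005,0.0023,-1,0.003,-0.0144,0.034,0.0036,0.0005,0.0023,-1,0.003,-0.014,0.034,0.0036,0.0005,0.0023,-1,0,0,0,0,0,0,-1,0,0,0,0,0,0,-1])

```text
time_s: 14.7
eef_pos: [431.7, -347.8, 62.7]
tool_rot: [0.984, 0.127, 0.017, 0.12]
contact_force: [-0.1, -1.1, -0.8]
grip_width: 0.561
```

Run:
```python
from rel import *
state()
pp,r,s=cur(); print("ctl",(pp+r.apply([0,-4,-18.5])).round(1))
p=viewer.camera("wrist"); cv2.imwrite("pics/w16.png",p["pixels"][:,:,::-1]); rel(p,60,(pp,r))
planp((426.2,-341.3,60),14.7,-14.1,-1,(0,-4,-18.5),mm=25)
w=cloud(p); hsv=cv2.cvtColor(p["pixels"],cv2.COLOR_RGB2HSV).astype(int); H,S,V=[hsv[...,i] for i in range(3)]
k=(w[...,2]<60)&(w[...,2]>5)&(np.hypot(w[...,0]-427,w[...,1]+340)<90)
for nm,m in (("yel",k&(S>100)&(H>18)&(H<35)),("base",k&(w[...,2]<14)&(S>80)&(H>95)&(H<125))):
    q=w[m]; print(nm,len(q),rect(q[:,:2]),"z",np.median(q[:,2]).round(1))
```

```text
t 14.7 tcp [ 431.7 -347.8   62.7] grasp [ 430.5 -343.4   81.2] psi 14.75 xz 0.003 z_t [ 0.064 -0.233 -0.97 ] q [-0.843  0.525  1.673 -0.161  0.73  -0.991] F [-0.1 -1.1 -0.8] w 0.561
ctl [ 429.5 -339.7   79.7]
plate pts 17479 normal [-0.009 -0.005  1.   ] top-face rect (array([ 429.4, -340.7]), array([91.4, 50.3]), -75.4) z 84.7
along [392.7 482.6]
ctl now [ 429.4 -339.6   79.8] rot deg [-0.14 -0.18  0.  ]
[-0.0061, -0.0066, 0.0323, -0.0008, -0.001, 0, -1]
yel 2336 (array([ 411.8, -290.9]), array([56.2, 12.2]), 15.1) z 48.9
base 9930 (array([ 420.4, -324. ]), array([112.6,  89.9]), -75.1) z 11.1
```

View pics/w16.png

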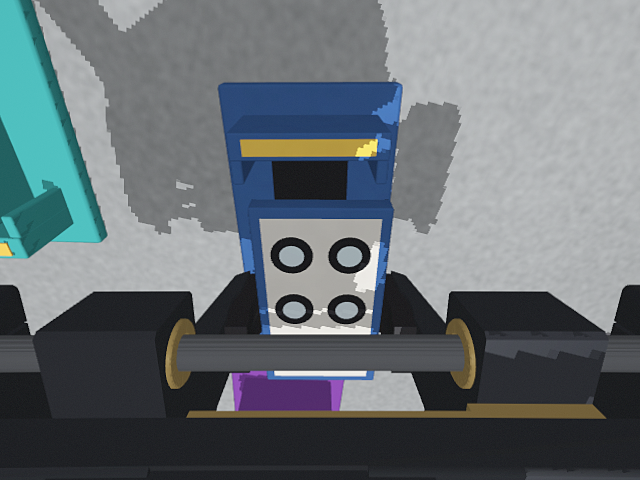

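The plate is level, heading −75.4°, and matches the nest along its length. It is 4.4 mm off sideways (plate centre column 321, strip 310). I'll correct that and lower to just above the cheeks.

Run:
```python
from rel import *
planp((425.3,-341,60),14.7,-14.1,-1,(0,-4,-18.5),mm=12)
```

```text
ctl now [ 429.4 -339.6   79.8] rot deg [-0.14 -0.18  0.  ]
[-0.0037, -0.0037, 0.016, -0.0004, -0.0005, 0, -1, -0.0037, -0.0037, 0.016, -0.0004, -0.0005, 0, -1]
```

>>> move_arm(targets=[-0.0037,-0.0037,0.016,0,-0.0005,0,-1,-0.0037,-0.0037,0.016,0,-0.0005,0,-1,0,0,0,0,0,0,-1,0,0,0,0,0,0,-1])

```text
time_s: 15.08
eef_pos: [428.7, -350.5, 45.6]
tool_rot: [0.984, 0.127, 0.017, 0.123]
contact_force: [-0.4, 0.6, -0.6]
grip_width: 0.559
```

Run:
```python
from rel import *
state()
pp,r,s=cur(); print("ctl",(pp+r.apply([0,-4,-18.5])).round(1))
p=viewer.camera("wrist"); cv2.imwrite("pics/w17.png",p["pixels"][:,:,::-1]); rel(p,50,(pp,r))
planp((425.3,-341,50),14.7,-14.1,-1,(0,-4,-18.5),mm=12)
w=cloud(p); hsv=cv2.cvtColor(p["pixels"],cv2.COLOR_RGB2HSV).astype(int); H,S,V=[hsv[...,i] for i in range(3)]
k=(w[...,2]<60)&(w[...,2]>5)&(np.hypot(w[...,0]-427,w[...,1]+340)<90)
for nm,m in (("yel",k&(S>100)&(H>18)&(H<35)),("base",k&(w[...,2]<14)&(S>80)&(H>95)&(H<125))):
    q=w[m]; print(nm,len(q),rect(q[:,:2]),"z",np.median(q[:,2]).round(1))
```

```text
t 15.08 tcp [ 428.7 -350.5   45.6] grasp [ 427.5 -346.    64. ] psi 14.77 xz 0.002 z_t [ 0.065 -0.238 -0.969] q [-0.849  0.551  1.695 -0.174  0.678 -0.983] F [-0.4  0.6 -0.6] w 0.559
ctl [ 426.5 -342.4   62.5]
plate pts 17539 normal [-0.01   0.001  1.   ] top-face rect (array([ 426.4, -343.4]), array([91.6, 50.5]), -75.4) z 67.4
along [394.5 484.2]
ctl now [ 426.5 -342.4   62.6] rot deg [ 0.2  -0.15  0.03]
[-0.0007, -0.004, 0.0098, 0.0006, -0.0004, 0.0001, -1, -0.0007, -0.0039, 0.0098, 0.0006, -0.0004, 0.0001, -1]
yel 2921 (array([ 411., -289.]), array([56.3,  7.9]), 15.2) z 48.9
base 11217 (array([ 418.9, -318.7]), array([102.1,  89.7]), -75.4) z 11.1
```

View pics/w17.png

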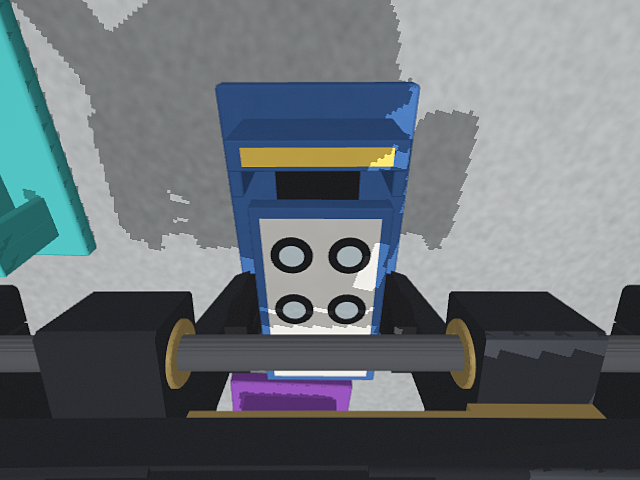

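>>> move_arm(targets=[-0.0008,-0.004,0.011,0,-0.0004,0,-1,-0.0008,-0.004,0.011,0,0,0,-1,0,0,0,0,0,0,-1])

```text
time_s: 15.38
eef_pos: [427.9, -349.9, 32.1]
tool_rot: [0.984, 0.127, 0.017, 0.125]
contact_force: [-0.3, 1.4, -1.9]
grip_width: 0.559
```

Run:
```python
from rel import *
state()
pp,r,s=cur()
p=viewer.camera("wrist"); rel(p,50,(pp,r))
planp((425.3,-341,45),14.7,-14.1,-1,(0,-4,-18.5),mm=12)
w=cloud(p); hsv=cv2.cvtColor(p["pixels"],cv2.COLOR_RGB2HSV).astype(int); H,S,V=[hsv[...,i] for i in range(3)]
k=(w[...,2]<60)&(w[...,2]>5)&(np.hypot(w[...,0]-427,w[...,1]+340)<90)
for nm,m in (("yel",k&(S>100)&(H>18)&(H<35)),("base",k&(w[...,2]<14)&(S>80)&(H>95)&(H<125))):
    q=w[m]; print(nm,len(q),rect(q[:,:2]),"z",np.median(q[:,2]).round(1))
```

```text
t 15.38 tcp [ 427.9 -349.9   32.1] grasp [ 426.6 -345.4   50.5] psi 14.75 xz 0.002 z_t [ 0.066 -0.241 -0.968] q [-0.849  0.573  1.71  -0.185  0.639 -0.97 ] F [-0.3  1.4 -1.9] w 0.559
plate pts 17491 normal [-0.011  0.004  1.   ] top-face rect (array([ 425.6, -343. ]), array([91.7, 50.3]), -75.5) z 53.9
along [393.1 482.8]
ctl now [ 425.8 -341.9   49.5] rot deg [ 0.39 -0.16  0.01]
[-0.0006, -0.0037, 0.0069, 0.0022, -0.0009, 0.0001, -1]
yel 4442 (array([ 425.4, -342.8]), array([119.6,  56.4]), -75.1) z 48.9
base 12106 (array([ 417.8, -313.9]), array([92.2, 89.7]), -75.1) z 11.1
```

Both yellow strips are now visible. Nest centre (425.4,-342.8) and plate centre (425.6,-343.0) in the same picture agree within 0.3 mm. I'll go straight down about 5 mm.

>>> move_arm(targets=[0,-0.0013,0.005,0.001,-0.0005,0,-1,0,-0.0012,0.0048,0.001,0,0,-1,0,0,0,0,0,0,-1])

```text
time_s: 15.68
eef_pos: [428.4, -350.3, 27.4]
tool_rot: [0.984, 0.127, 0.017, 0.123]
contact_force: [0.8, -0.5, -1.1]
grip_width: 0.559
```

Run:
```python
from rel import *
state()
pp,r,s=cur()
p=viewer.camera("wrist"); rel(p,30,(pp,r)); cv2.imwrite("pics/w18.png",p["pixels"][:,:,::-1])
state()
```

```text
t 15.68 tcp [ 428.4 -350.3   27.4] grasp [ 427.2 -345.8   45.8] psi 14.76 xz 0.002 z_t [ 0.064 -0.237 -0.969] q [-0.849  0.582  1.709 -0.184  0.635 -0.97 ] F [ 0.8 -0.5 -1.1] w 0.559
plate pts 18086 normal [-0.001 -0.005  1.   ] top-face rect (array([ 426.8, -345.2]), array([95.8, 63.9]), -75.0) z 49.5
along [396.5 491.1]
t 15.73 tcp [ 428.5 -350.4   27.3] grasp [ 427.2 -345.9   45.7] psi 14.75 xz 0.002 z_t [ 0.064 -0.237 -0.969] q [-0.85   0.582  1.709 -0.184  0.635 -0.97 ] F [ 0.3  0.1 -0.2] w 0.558
```

View pics/w18.png

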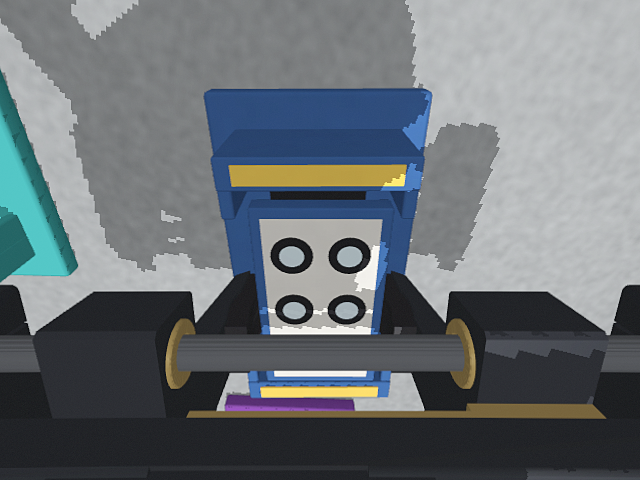

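The plate lies between the two yellow strips (rows 176 and 392) with its top at about 48 mm. I'll press gently to confirm contact with the pad.

>>> move_arm(targets=[0,-0.001,0.004,0,0,0,-1,0,-0.0007,0.0025,0,0,0,-1])

```text
time_s: 15.9
eef_pos: [428.6, -350.7, 26.7]
tool_rot: [0.984, 0.128, 0.017, 0.124]
contact_force: [-6.0, 6.2, 17.7]
grip_width: 0.562
```

Run:
```python
from rel import *
state()
pp,r,s=cur(); print((pp+r.apply([0,-4,-18.5])).round(1))
```

```text
t 15.9 tcp [ 428.6 -350.7   26.7] grasp [ 427.3 -346.1   45.1] psi 14.79 xz 0.002 z_t [ 0.065 -0.24  -0.968] q [-0.849  0.583  1.711 -0.188  0.628 -0.967] F [-6.   6.2 17.7] w 0.562
[ 426.4 -342.5   43.6]
```

The contact is firm (17.7 N at plate centre height 43.6 mm), so the plate is fully down. I'll release it.

>>> move_arm(targets=[0,0,0,0,0,0,-1,0,0,0,0,0,0,1,0,0,0,0,0,0,1,0,0,0,0,0,0,1,0,0,0,0,0,0,1])

```text
time_s: 16.32
eef_pos: [428.9, -351.0, 27.2]
tool_rot: [0.984, 0.128, 0.018, 0.125]
contact_force: [-0.3, 0.0, 0.4]
grip_width: 0.837
```

>>> move_arm(targets=[0,0,0,0,0,0,1,0,0,0,0,0,0,1,0,0,0,0,0,0,1,0,0,0,0,0,0,1,0,0,0,0,0,0,1])

```text
time_s: 16.73
eef_pos: [428.9, -351.1, 26.5]
tool_rot: [0.984, 0.128, 0.017, 0.125]
contact_force: [0.3, -0.6, -0.4]
grip_width: 0.999
```

Run:
```python
from rel import *
state()
p=viewer.camera("wrist"); cv2.imwrite("pics/w19.png",p["pixels"][:,:,::-1])
planp((425.6,-341.7,140),14.7,-14.1,1,(0,-4,-18.5),mm=30)
```

```text
t 16.73 tcp [ 428.9 -351.1   26.5] grasp [ 427.7 -346.5   44.9] psi 14.79 xz 0.002 z_t [ 0.066 -0.241 -0.968] q [-0.849  0.584  1.711 -0.188  0.628 -0.967] F [ 0.3 -0.6 -0.4] w 0.999
ctl now [ 426.7 -342.8   43.4] rot deg [ 0.36 -0.15  0.05]
[-0.0002, 0.0094, -0.0391, 0.0005, -0.0002, 0.0001, 1, -0.0003, 0.0094, -0.0391, 0.0005, -0.0002, 0.0001, 1, -0.0003, 0.0093, -0.0391, 0.0005, -0.0002, 0.0001, 1, -0.0003, 0.0093, -0.0391, 0.0005, -0.0002, 0.0001, 1]
```

View pics/w19.png

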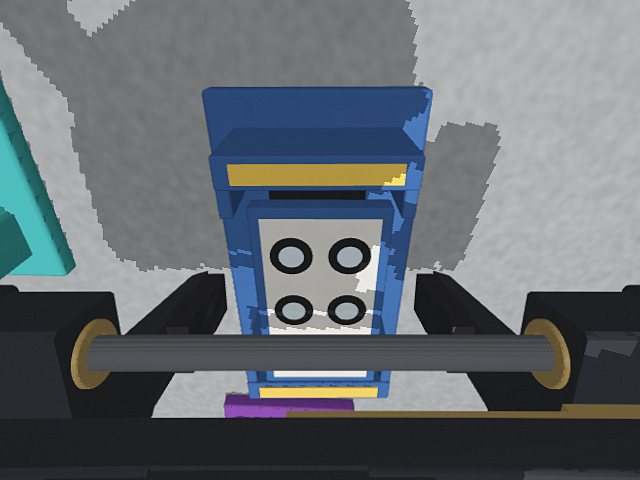

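The plate lies in the nest lens side up (columns 248–393, rows 200–380), with the fingers open and clear at columns 225 and 415. I'll rise, then look.

>>> move_arm(targets=[0,0.0094,-0.039,0,0,0,1,0,0.0094,-0.039,0,0,0,1,0,0.0093,-0.039,0,0,0,1,0,0.0093,-0.039,0,0,0,1,0,0,-0.03,0.03,0,0,1])

```text
time_s: 17.2
eef_pos: [425.1, -341.8, 139.9]
tool_rot: [0.989, 0.129, 0.008, 0.073]
contact_force: [-0.3, 0.2, 0.8]
grip_width: 0.998
```

>>> move_arm(targets=[0,0,0,0.03,0,0,1,0,0,0,0,0,0,1])

```text
time_s: 17.37
eef_pos: [426.5, -343.0, 145.0]
tool_rot: [0.991, 0.13, 0.004, 0.026]
contact_force: [-0.5, -0.8, -0.6]
grip_width: 1.003
```

Run:
```python
from rel import *
state()
p=viewer.camera("wrist"); cv2.imwrite("pics/w20.png",p["pixels"][:,:,::-1])
w=cloud(p); hsv=cv2.cvtColor(p["pixels"],cv2.COLOR_RGB2HSV).astype(int); H,S,V=[hsv[...,i] for i in range(3)]
k=(np.hypot(w[...,0]-427,w[...,1]+340)<80)&(w[...,2]>30)&(w[...,2]<62)
for nm,m in (("yel",k&(S>100)&(H>18)&(H<35)),("white",k&(V>120)&(S<40)&(w[...,2]>42))):
    q=w[m]; print(nm,len(q),rect(q[:,:2]),"z",np.percentile(q[:,2],[5,50,95]).round(1))
q=w[k&(V>120)&(S<40)&(w[...,2]>42)]; c=q.mean(0); print(np.linalg.svd(q-c,full_matrices=False)[2][2].round(4))
planp((600,-250,160),10,0,-1,(0,0,0))
```

```text
t 17.37 tcp [ 426.5 -343.   145. ] grasp [ 426.2 -342.   164. ] psi 14.94 xz 0.002 z_t [ 0.016 -0.051 -0.999] q [-0.884  0.445  1.486 -0.022  1.162 -1.137] F [-0.5 -0.8 -0.6] w 1.003
yel 1458 (array([ 425.5, -342.9]), array([117.7,  56. ]), -75.3) z [47.8 49.  50. ]
white 4768 (array([ 425.7, -343.7]), array([117. ,  62.6]), -72.0) z [48.4 49.5 50.7]
[-8.e-04 -8.e-04  1.e+00]
ctl now [ 426.3 -342.5  144.8] rot deg [ 3.23 -0.23  4.94]
[0.0532, -0.0121, -0.0048, 0.003, -0.0002, 0.0046, -1, 0.0531, -0.013, -0.0048, 0.003, -0.0002, 0.0046, -1, 0.0529, -0.0138, -0.0047, 0.003, -0.0002, 0.0046, -1, 0.0527, -0.0146, -0.0046, 0.003, -0.0002, 0.0046, -1, 0.0524, -0.0154, -0.0045, 0.003, -0.0002, 0.0046, -1]
[0.0522, -0.0161, -0.0043, 0.003, -0.0002, 0.0046, -1]
```

View pics/w20.png

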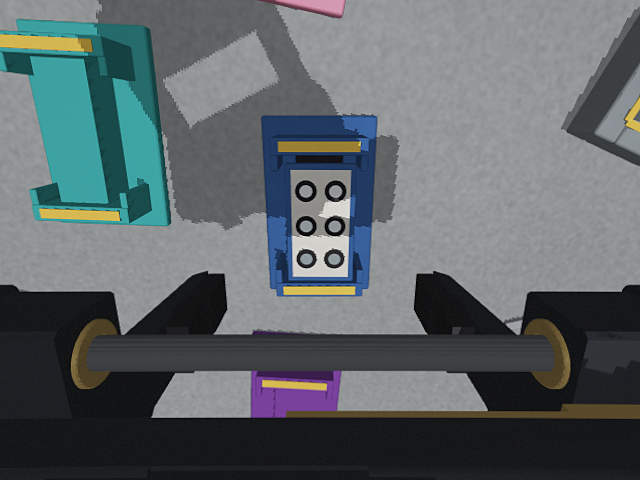

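The plate lies alone and level in the blue nest: six lenses up at (320,225), plate normal vertical, top about 48 mm. Now the switch, with the fingers shut and the tool straight down.

Run:
```python
from h import *
planp((649,-190.5,110),10,0,-1,(0,0,0))
```

```text
ctl now [ 426.3 -342.5  144.8] rot deg [ 3.23 -0.23  4.94]
[0.053, -0.019, 0.0063, 0.0022, -0.0002, 0.0034, -1, 0.0528, -0.0196, 0.0064, 0.0022, -0.0002, 0.0034, -1, 0.0526, -0.0201, 0.0065, 0.0022, -0.0002, 0.0034, -1, 0.0523, -0.0206, 0.0066, 0.0022, -0.0002, 0.0034, -1, 0.0521, -0.0211, 0.0067, 0.0022, -0.0002, 0.0034, -1]
[0.0519, -0.0216, 0.0068, 0.0022, -0.0002, 0.0034, -1, 0.0517, -0.0221, 0.007, 0.0022, -0.0002, 0.0034, -1, 0.0514, -0.0226, 0.0071, 0.0022, -0.0002, 0.0034, -1]
```

>>> move_arm(targets=[0.053,-0.019,0.0063,0.0022,0,0.0034,-1,0.0528,-0.0196,0.0064,0.0022,0,0.0034,-1,0.0526,-0.02,0.0065,0.0022,0,0.0034,-1,0.0523,-0.0206,0.0066,0.0022,0,0.0034,-1,0.052,-0.021,0.0067,0.0022,0,0.0034,-1])

```text
time_s: 17.83
eef_pos: [565.4, -247.5, 119.1]
tool_rot: [0.995, 0.097, 0.002, 0.016]
contact_force: [-0.0, -0.9, -0.0]
grip_width: 0.647
```

>>> move_arm(targets=[0.0519,-0.0216,0.0068,0.0022,0,0.0034,-1,0.0517,-0.022,0.007,0.0022,0,0.0034,-1,0.0514,-0.0226,0.007,0.0022,0,0.0034,-1,0,0,0,0,0,0,-1,0,0,0,0,0,0,-1])

```text
time_s: 18.25
eef_pos: [655.0, -180.9, 97.0]
tool_rot: [0.997, 0.083, -0.0, 0.009]
contact_force: [-0.2, -0.7, 0.3]
grip_width: 0.266
```

Run:
```python
from h import *
state()
p=viewer.camera("wrist"); cv2.imwrite("pics/w21.png",p["pixels"][:,:,::-1])
w=cloud(p); k=(np.hypot(w[...,0]-649,w[...,1]+190)<35)&(w[...,2]>50)&(w[...,2]<60); q=w[k]; print(len(q),rect(q[:,:2]) if len(q)>5 else "", np.median(q[:,2]) if len(q) else "")
planp((649,-190.5,62),10,0,-1,(0,0,0),mm=20)
```

```text
t 18.25 tcp [ 655.  -180.9   97. ] grasp [ 655.  -180.6  116. ] psi 9.47 xz -0.002 z_t [ 0.001 -0.018 -1.   ] q [-0.437  0.719  1.104 -0.016  1.31  -0.599] F [-0.2 -0.7  0.3] w 0.266
2888 (array([ 650.9, -191. ]), array([39.3, 35.5]), -46.9) 54.93653081699645
ctl now [ 654.6 -180.7   96.9] rot deg [ 0.96  0.12 -0.53]
[-0.0059, 0.0068, 0.0292, 0.0027, 0.0003, -0.0015, -1, -0.006, 0.007, 0.0292, 0.0027, 0.0003, -0.0015, -1]
```

View pics/w21.png

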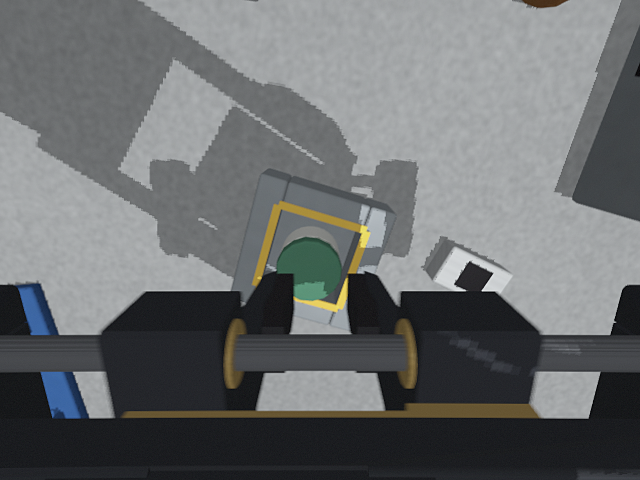

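The cap (310,267) is centred at about (650,-191). The fingers are still closing.

>>> move_arm(targets=[-0.005,0.0075,0.0,0.0027,0,-0.001,-1,-0.005,0.0075,0.015,0.0027,0,0,-1,0,0,0.02,0,0,0,-1,0,0,0,0,0,0,-1,0,0,0,0,0,0,-1])

```text
time_s: 18.72
eef_pos: [645.7, -195.7, 74.6]
tool_rot: [0.997, 0.082, -0.001, 0.0]
contact_force: [-0.7, 0.3, 0.9]
grip_width: 0.004
```

Run:
```python
from h import *
state()
planp((650,-190.7,60),10,0,-1,(0,0,0),mm=20)
```

```text
t 18.72 tcp [ 645.7 -195.7   74.6] grasp [ 645.8 -195.7   93.6] psi 9.38 xz -0.003 z_t [-0.002 -0.001 -1.   ] q [-0.469  0.737  1.137 -0.002  1.269 -0.632] F [-0.7  0.3  0.9] w 0.004
ctl now [ 645.7 -195.7   74.6] rot deg [ 0.03  0.15 -0.62]
[0.0085, -0.0071, 0.0243, 0.0002, 0.0008, -0.0034, -1]
```

>>> move_arm(targets=[0.0075,-0.0065,0.012,0,0,-0.003,-1,0,0,0.012,0,0,0,-1,0,0,0,0,0,0,-1])

```text
time_s: 18.97
eef_pos: [649.0, -192.8, 59.8]
tool_rot: [0.996, 0.086, -0.001, 0.001]
contact_force: [0.2, -0.6, 0.3]
grip_width: 0.009
```

Run:
```python
from h import *
state()
```

```text
t 18.97 tcp [ 649.  -192.8   59.8] grasp [ 649.  -192.8   78.8] psi 9.82 xz -0.002 z_t [-0.001 -0.002 -1.   ] q [-0.462  0.756  1.145 -0.002  1.242 -0.633] F [ 0.2 -0.6  0.3] w 0.009
```

>>> move_arm(targets=[0,0,0.012,0,0,0,-1,0,0,0.012,0,0,0,-1,0,0,0.01,0,0,0,-1,0,0,0.007,0,0,0,-1])

```text
time_s: 19.3
eef_pos: [650.0, -193.2, 36.5]
tool_rot: [0.996, 0.086, 0.001, 0.002]
contact_force: [-15.6, 5.9, 50.2]
grip_width: 0.005
```

Run:
```python
from h import *
state()
```

```text
t 19.3 tcp [ 650.  -193.2   36.5] grasp [ 650.  -193.2   55.5] psi 9.86 xz 0.002 z_t [ 0.002 -0.004 -1.   ] q [-0.462  0.782  1.165 -0.003  1.191 -0.633] F [-15.6   5.9  50.2] w 0.005
```

The bottom stop is reached (50 N on the fingertips). I'll go straight up and check the switch.

>>> move_arm(targets=[0,0,-0.02,0,0,0,-1,0,0,-0.03,0,0,0,-1,0,0,-0.05,0,0,0,-1,0,0,-0.05,0,0,0,-1,0,0,-0.05,0,0,0,-1])

```text
time_s: 19.72
eef_pos: [647.6, -191.3, 151.8]
tool_rot: [0.996, 0.086, -0.005, -0.001]
contact_force: [-0.5, -0.0, 0.7]
grip_width: 0.003
```

>>> move_arm(targets=[-0.05,0,-0.04,0,0,0,-1,-0.05,0,-0.02,0,0,0,-1,-0.05,0,0,0,0,0,-1,0,0,0,0,0,0,-1,0,0,0,0,0,0,-1])

```text
time_s: 20.13
eef_pos: [558.2, -207.3, 194.4]
tool_rot: [0.996, 0.087, -0.0, 0.002]
contact_force: [0.3, -0.3, -0.7]
grip_width: 0.007
```

Run:
```python
from h import *
state()
ims=[]
for n in ("top","scene","wrist"):
    p=viewer.camera(n); cv2.imwrite(f"pics/{n}22.png",p["pixels"][:,:,::-1]); w=cloud(p)
    hsv=cv2.cvtColor(p["pixels"],cv2.COLOR_RGB2HSV).astype(int); H,S,V=[hsv[...,i] for i in range(3)]
    k=(np.hypot(w[...,0]-650,w[...,1]+191)<16)&(w[...,2]<70); q=w[k]; print(n,"cap z",np.percentile(q[:,2],[10,50,90]).round(1) if len(q) else None)
    k=(np.hypot(w[...,0]-427,w[...,1]+341)<20)&(w[...,2]<70); q=w[k]; print(n,"plate z",np.percentile(q[:,2],[10,50,90]).round(1) if len(q) else None)
    if n!="wrist":
        u,v=(377,172) if n=="top" else (236,278)
        ims.append(cv2.resize(p["pixels"][v-30:v+30,u-40:u+40,::-1],(400,300),interpolation=2))
        u,v=(438,268) if n=="top" else (208,196)
        ims.append(cv2.resize(p["pixels"][v-30:v+30,u-40:u+40,::-1],(400,300),interpolation=2))
cv2.imwrite("pics/fin22.png",np.vstack([np.hstack(ims[:2]),np.hstack(ims[2:])]))
```

```text
t 20.13 tcp [ 558.2 -207.3  194.4] grasp [ 558.2 -207.2  213.4] psi 10.01 xz -0.001 z_t [-0.    -0.003 -1.   ] q [-0.553  0.493  1.242 -0.003  1.405 -0.727] F [ 0.3 -0.3 -0.7] w 0.007
top cap z [41.  44.7 47.3]
top plate z [45.7 48.8 51.7]
scene cap z [42.3 45.4 47.9]
scene plate z [20.7 47.7 50.5]
wrist cap z [45.3 46.2 47.1]
wrist plate z [48.3 49.3 50.2]
```

View pics/fin22.png

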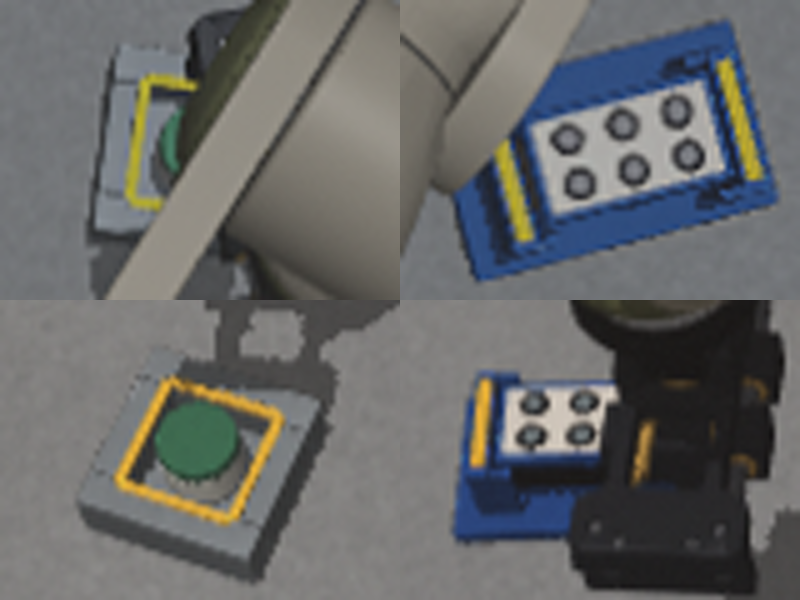

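All three cameras put the cap at about 45 mm (before: 54), so it is latched. The plate lies lens side up in the nest with its top at 48 mm. I'm handing in.

Run:
```python
from workcell import ticket
print(ticket.finish_job())
```

```text
the job is handed in; nothing more can be done
None
```

The plate is in the blue inspection nest, lens side up, and the run switch is latched in. I handed the job in at about 20 s of the 72 s allowed; it reported no verdict.

I stood the plate on end in the turning rest and let it go there; it stayed upright by itself (lean about 0.1°). I then took it from its lens side, turned it over and set it down in the nest.

**Last checks**
- **Plate:** it lay level with its top at about 48 mm. The last centre measurement, taken just above the nest, was within 0.3 mm of the nest's centre. While seating, the arm moved about 1 mm, and I did not get a clean centre reading afterwards. The fingers were open and clear.
- **Switch:** after one press to the bottom stop, the cap top read 44.7, 45.4 and 46.2 mm in the three cameras, against about 54 mm before. The arm was well away.
- **Bystanders:** I did not measure them at the end; the pictures showed none disturbed, and the arm stayed clear of them.

**Disagreements and surprises**
- The top and scene cameras differed by 2–4 mm, so I placed the plate using the plate and nest in the same wrist picture. The wrist camera reads about 1.3 mm high.
- The switch press peaked at about 50 N on the fingertips, more than intended. That is below the 120 N wrist limit; the 40 N limit applies to the arm and gripper body.

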